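Take the free play out of a dosing pump's stroke crank

TASK

The stroke crank of the dosing pump has worn loose. Measure its free play, turning the crank clockwise until you feel it just bite and then back anticlockwise until it just bites; then turn the adjusting ring under it to bring the free play down to 10 degrees, and check the result in the same way, clockwise and then back. Never force the crank on past the bite (the setting needle in its hub must stay where it stands), and leave the things round the pump alone.

Things in the scene. Friction and masses are not known exactly. Their poses are not given: they have to be found in the camera images.
- pump: Grey dosing pump on a steel plinth 300 x 440 x 22 mm, fixed to the bench. Origin on the bench below the centre of its dial face; x to its back (away from the operator), y to its motor (112 mm thick, from y = 93 to 266 mm, top at 167 mm), z up. On the -y side the steel pump head (y = -93 to -149 mm, top at 157 mm).
- pipe_mid (a point): Middle of the level steel discharge pipe over the dial face, 24 mm thick with a 44 mm clamp collar at 90 mm to the motor's side; its axis runs along the pump's y for 115 mm each way, 320 mm above the bench, 36 mm behind the dial centre. It passes just behind and 100 mm above the crank grip, so a tool cannot come down on the grip vertically.
- dial_face: Square dial face, 200 x 200 mm, sloping 35 degrees, facing the operator, with graduations every 10 degrees at 85 to 97 mm radius. Origin at its centre, 130 mm above the bench, on the common axis of crank, ring and needle; z straight out of the face (that axis), x up the slope, y to the operator's left. Seen from outside, positive turns about z are anticlockwise.
- crank: Dark steel crank on the dial axis, pointing up the slope to within 40 degrees. It has free play, 20 to 50 degrees at the start: within it about 1 N at the grip turns it; at either end it bites and the spindle holds, up to about 20 N at the grip, beyond which the setting shifts. The ends cannot be seen, only felt. Origin at the dial centre, z along the dial axis; it turns about z.
- crank_knob (a point): Middle of the crank's upright black grip: round, 20 to 22 mm thick, its axis parallel to the dial axis and 68 mm from it. This point is 62 mm out from the face; the grip runs from 35 to 82 mm out, the crank arm under it from 23 to 35 mm.
- adjuster: Knurled steel adjusting ring under the crank, 84 mm across, on the dial axis. It turns stiffly (about 7 N at its knob) and stays. Turning it clockwise seen from outside moves the clockwise end of the crank's free play in by half the ring's angle (20 degrees of ring take off 10 of play), turning back undoes it; the other end stays. 80 degrees or more clockwise are left: enough.
- ring_knob (a point): Middle of the adjusting ring's upright black finger knob: 18 mm thick, its axis parallel to the dial axis and 75 mm from it, on a flat lever that points down the slope (within 65 degrees). This point is 34 mm out from the face; the knob runs from 16 to 52 mm out, the lever under it from 6 to 18 mm.
- needle_tip (a point): Tip of the small black setting needle in the middle of the crank hub, 22 mm from the dial axis, 48 mm out from the face. It shows the stroke setting: it stands still while the crank moves within its free play and is carried along when the crank is forced past the bite.
- sample_bottle: Amber glass bottle with white cap, 60 mm across, 140 mm tall, loose, standing on the bench in front of the motor; origin under its centre.
- beaker: Steel beaker, 72 mm across, 85 mm tall, loose, standing on the bench in front of the pump head; origin under its centre.
- spanner: Steel spanner 160 mm long, loose, lying on the bench beside the pump head; origin under its middle.
Things that resemble listed ones, but are neither listed nor needed, are in the scene too. Of the things that look like the spanner, take the one that is farthest from the robot's base at the start.

How it is judged:
By the outcome, as a careful person would: the job done as asked, in the order asked, and still so for the second after the job is handed in, with the robot touching nothing.
It also fails if it takes over 72 s, if anything falls off the work surface, if the arm or the gripper's body presses on something with over 40 N, if the wrist force passes 120 N, or if a joint passes its speed limit or range.

ROBOT

A 6-joint arm with a two-finger parallel gripper is mounted at the origin on the work surface. World frame = base frame: x ahead of the robot, y to its left, z up, the work surface at z = 0. Lengths are in m, angles in rad, forces in N, time in s.
With the tool pointing down it reaches from about 0.325 to 0.9 m from the base axis. Payload 6.1 kg.
Tool frame: the origin (TCP) lies on the centre line of the jaws, within the pads' length; the fingertips stand 19 mm ahead of it and the grasp point (between the pads) is the TCP (tcp_to_tips is the distance from the TCP to the fingertips, in m); z points along the fingers, x is the direction in which the jaws open and shut, and the axes are right-handed (so a half turn about z gives the same grasp; the last joint's range is limited). The gripper opens to 87 mm and grips with 3 to 60 N. Pads are 19 mm wide; open, the fingers measure 117 mm over their backs; the gripper's body (75 mm by 190 mm) begins 51 mm behind the grasp point.
Start: joints at [-1.375, 0.22, 1.526, -0, 1.395, -0.126], TCP at [0.198, -0.593, 0.242] pointing down, gripper open.
Joint ranges: [-2.98, 2.98], [-0.91, 2.08], [0.09, 2.57], [-1.24, 4.39], [0.2, 2.65], [-2.68, 2.68]. Speed limits (rad/s): [2.57, 2.57, 3.01, 3.14, 3.14, 3.14].

INTERFACE

Orientations are given as a unit quaternion [w, x, y, z].
In Python, from station import * gives the robot as it stands. The module is installed in compiled form; this text tells all that it offers.
- The arm moves only by the tool carry_out, never from a script. Its argument "increments" is a list that holds one entry, the list of rows, each a list of 6 numbers: the shift along the tool's x, y, z in mm, then the turn, a rotation vector about the tool's x, y, z in degrees. In form: [[[x, y, z, ax, ay, az], ...]]. A call has 1 to 5 rows; each row is the pose to reach, as a shift and turn from the pose commanded when the call began, along the tool's axes at that moment; what a row does not reach only later rows make up. A row lasts 1/12 s, in which the tool goes at most 41.7 mm and 7.16 degrees, less where a joint would pass 70% of its speed; a pose out of reach is approached as far as the arm can. A call with a gripper value outside its range is refused whole. "hand" is the finger opening in mm, from 0 to 87, set as the call begins (left out, the last holds). The fingers move at their own pace and stop on an object; "grip_force" is the grip in N (left out, the last holds). Time passes only in rows, so rows that repeat a pose let the fingers close. It gives the time, the measured TCP pose, the force and the opening at its end, in the units of the state.
- get_state(): the state, without advancing time (a new reading comes with each control period).
- grab_frame(name): name is "side" or "top"; returns a dict with "pixels" (480x640x3 uint8, red, green, blue), "z_map" (480x640 float32, m along the optical axis (not along the pixel's ray), 0 where there is no reading), "fx", "fy", "cx", "cy" (pixels), "k1" (the pictures are not rectified: a ray, as slopes to the right and down, at radius r is drawn at 1 + k1 r^2 times it, then the intrinsics apply), "R" (3x3) and "t" (3): a world point X has camera coordinates R X + t. Camera axes: x right, y down, z forward; pixel columns grow to the right and rows downward; lengths in m; the calibration is good to about 2 mm. A picture is of the moment at which its call begins.
- close_job(): hands the job in, once; it reports no verdict.
The state is a dict: "t": time; "joint_pos": joint angles; "qvel": joint speeds; "effort": joint torques, N m; "position": TCP position; "tcp_rot": TCP orientation; "ft_force": force on the tool from outside, world axes, zero at the start; "moment": the same for the moment, N m; "finger_gap": finger opening in m.
Only numpy, scipy, OpenCV 4.12 (cv2) and the standard library are available. Lean on these libraries where they do the work, as an engineer would, in place of code of your own. Each camera call takes 0.05 s, during which the arm holds its last target.

## Working session

There is one attempt and no reset: what is moved stays moved. The work goes in short steps, Python scripts to look and compute and a tool call to move; the robot and the scene stay as the last step left them, time stands still between calls to the robot, and variables do not carry over. Pictures are saved under pics/ and viewed, and the job is handed in when it is done.

Besides the shell and the picture viewer there is one more tool, called after "Emit:" as a command line: name --argument value ..., lists and objects as JSON in quotes. carry_out: Moves the arm, as the interface text tells. Its arguments: {"type":"object","properties":{"increments":{"type":"array","items":{"type":"array","items":{"type":"array","items":{"type":"number"}}}},"hand":{"type":"number"},"grip_force":{"type":"number"}},"required":["increments"]}

```bash
mkdir -p pics; ls
python3 - <<'E'
from station import *
import cv2,numpy as np
s=get_state(); print(s)
for n in("side","top"):
    f=grab_frame(n); cv2.imwrite(f"pics/{n}0.png",f["pixels"][:,:,::-1]); np.savez(f"{n}0.npz",**f)
    print(n,{k:f[k] for k in f if k not in("pixels","z_map")})
E
```

```text
pics
{'t': 0.0, 'joint_pos': array([-1.37509318e+00,  2.21231129e-01,  1.52763801e+00,  7.36869912e-06,
        1.39473137e+00, -1.26097039e-01]), 'qvel': array([ 6.63617969e-04,  1.64674474e-03, -3.11757823e-04, -1.07046326e-04,
        9.09625442e-04, -6.00476674e-05]), 'effort': array([ 1.78830480e-03, -4.94607067e+01, -3.87377465e+01,  7.01620965e-02,
        5.71172324e-02, -1.29076575e-04]), 'position': array([ 0.19755308, -0.59231646,  0.24041991]), 'tcp_rot': array([-6.87405491e-04,  8.11255908e-01, -5.84690383e-01, -7.31681925e-04]), 'ft_force': array([-0.27413188,  0.670883  ,  0.0811811 ]), 'moment': array([ 0.02694214, -0.00038648,  0.00738094]), 'finger_gap': 0.0870701755689406}
side {'fx': 551.8759004712392, 'fy': 551.8759004712392, 'cx': 322.24461613596895, 'cy': 224.7649773312393, 'k1': 0.014529802971195624, 'R': array([[-0.94899388, -0.31526228, -0.00450679],
       [-0.21472685,  0.65669952, -0.72293715],
       [ 0.23087441, -0.6850952 , -0.6908991 ]]), 't': array([0.48839587, 0.22691349, 1.55866211])}
top {'fx': 576.1801737069146, 'fy': 576.1801737069146, 'cx': 311.573668133838, 'cy': 242.8174327699666, 'k1': -0.08830247564436952, 'R': array([[ 0.02226225, -0.99933703,  0.02880781],
       [-0.9869778 , -0.02656027, -0.15864859],
       [ 0.15930856, -0.02490079, -0.98691476]]), 't': array([-0.01505288,  0.52963259,  1.49488487])}
```

View pics/side0.png

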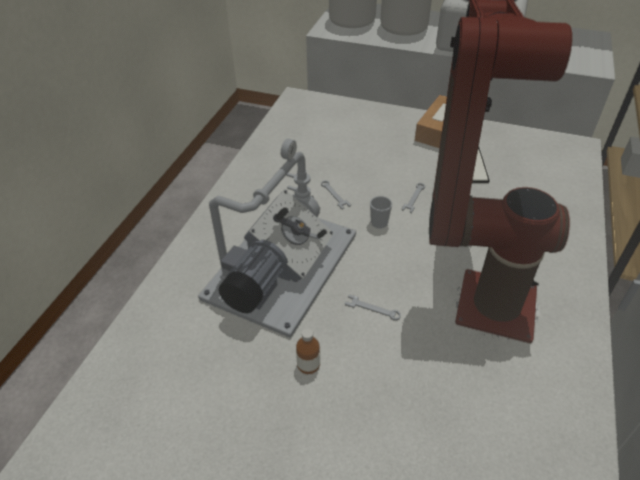

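View pics/top0.png

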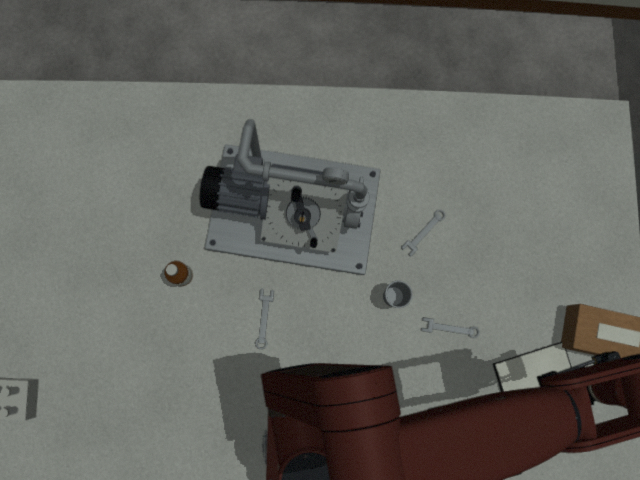

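```bash
cat > h.py <<'E'
import numpy as np,cv2
def load(n): return dict(np.load(n))
def undist(f,uv):
    uv=np.atleast_2d(np.asarray(uv,float)); d=np.stack([(uv[:,0]-f["cx"])/f["fx"],(uv[:,1]-f["cy"])/f["fy"]],1)
    p=d.copy()
    for _ in range(20): p=d/(1+float(f["k1"])*(p**2).sum(1,keepdims=True))
    return p
def ray(f,uv):
    p=undist(f,uv); R=f["R"]; c=-R.T@f["t"]
    return c,np.c_[p,np.ones(len(p))]@R   # dirs (z=1)
def onplane(f,uv,n,d):  # n.X=d
    c,v=ray(f,uv); n=np.asarray(n,float); s=(d-c@n)/(v@n); return c+v*s[:,None]
def onz(f,uv,z): return onplane(f,uv,[0,0,1],z)
def depthpt(f,uv):
    c,v=ray(f,uv); uv=np.atleast_2d(uv).astype(int); return c+v*f["z_map"][uv[:,1],uv[:,0]][:,None]
def tri(fa,ua,fb,ub):
    ca,va=ray(fa,ua); cb,vb=ray(fb,ub); va=va[0]/np.linalg.norm(va[0]); vb=vb[0]/np.linalg.norm(vb[0])
    A=np.stack([va,-vb],1); s=np.linalg.lstsq(A,cb-ca,rcond=None)[0]
    a=ca+s[0]*va;b=cb+s[1]*vb; return (a+b)/2,np.linalg.norm(a-b)
def proj(f,X):
    X=np.atleast_2d(X); q=X@f["R"].T+f["t"]; p=q[:,:2]/q[:,2:]; p=p*(1+float(f["k1"])*(p**2).sum(1,keepdims=True))
    return np.c_[p[:,0]*f["fx"]+f["cx"],p[:,1]*f["fy"]+f["cy"]]
def crop(f,x0,y0,w,h,k,name):
    im=f["pixels"][y0:y0+h,x0:x0+w,::-1]; cv2.imwrite(name,cv2.resize(im,None,fx=k,fy=k,interpolation=cv2.INTER_CUBIC))
E
python3 - <<'E'
from h import *
t=load("top0.npz");s=load("side0.npz")
crop(t,190,110,200,150,4,"pics/ct.png"); crop(s,195,130,170,150,4,"pics/cs.png")
E
```

```text
(no output)
```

View pics/ct.png

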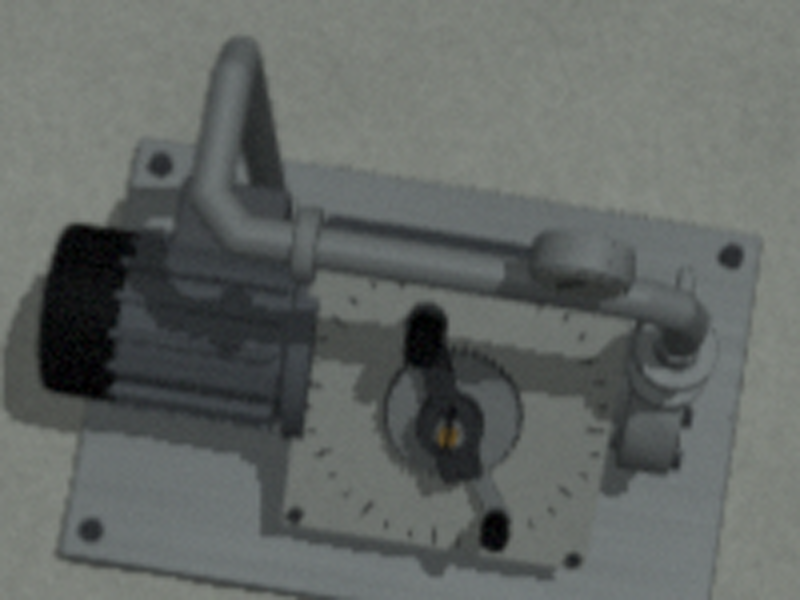

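View pics/cs.png

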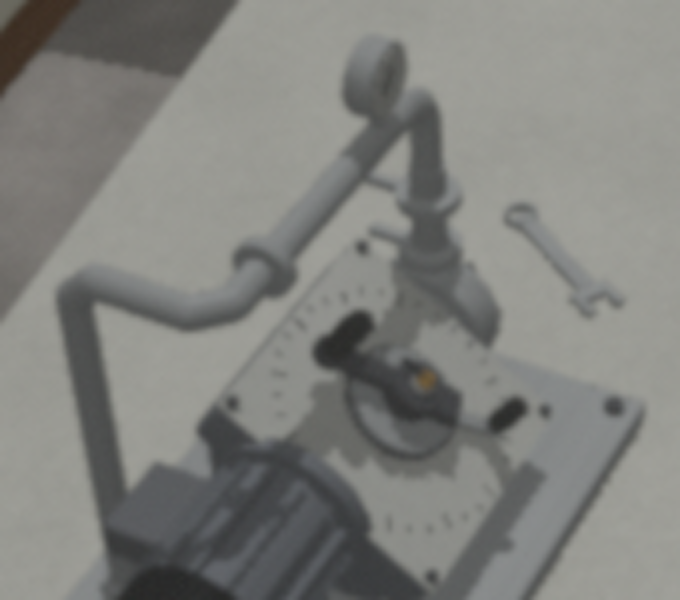

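Run:
```python
from h import *
np.set_printoptions(precision=4,suppress=True)
t=load("top0.npz");s=load("side0.npz")
S=lambda x,y:(x/4+195-.375,y/4+130-.375)
T=lambda x,y:(x/4+190-.375,y/4+110-.375)
sb=[S(232,403),S(362,247),S(545,411),S(432,577)] # motor-up, head-up, head-low, motor-low
P=depthpt(s,sb);print("depth",P,P.mean(0))
for a,b in((sb[3],T(295,515)),(sb[2],T(573,560))): print("tri",tri(s,a,t,b))
pl=onz(t,[T(160,164),T(731,257),T(91,529),(360,266)],.022);print("plinth bolts",pl,pl.mean(0))
u=pl[0]-pl[1];print(np.degrees(np.arctan2(u[1],u[0])));u=pl[2]-pl[3];print(np.degrees(np.arctan2(u[1],u[0])))
# plane fit of face from depth (both) 
for f,nm in((s,"side"),(t,"top")):
    pr=proj(f,P); m=np.zeros((480,640),np.uint8);cv2.fillConvexPoly(m,pr.astype(np.int32)[[0,1,2,3]],1)
    v,u=np.nonzero(m); q=depthpt(f,np.c_[u,v]); 
    c=P.mean(0)
    best=None;rng=np.random.default_rng(0)
    for _ in range(400):
        a=q[rng.choice(len(q),3,False)];n=np.cross(a[1]-a[0],a[2]-a[0]);l=np.linalg.norm(n)
        if l<1e-4: continue
        n/=l; k=np.abs((q-a[0])@n)<.003
        if best is None or k.sum()>best.sum():best=k
    w=q[best];cc=w.mean(0);n=np.linalg.svd(w-cc,full_matrices=False)[2][2];n*=np.sign(n[2])
    print(nm,best.sum(),len(q),n,"tilt",np.degrees(np.arccos(n[2])),"az",np.degrees(np.arctan2(n[1],n[0])),"off of bolts",(P-cc)@n)
```

```text
depth [[ 0.6788  0.1077  0.1889]
 [ 0.6537 -0.0738  0.189 ]
 [ 0.5053 -0.0553  0.0819]
 [ 0.5293  0.1278  0.0838]] [0.5918 0.0266 0.1359]
tri (array([0.5314, 0.1244, 0.0796]), np.float64(0.001502629122509176))
tri (array([ 0.5066, -0.057 ,  0.0802]), np.float64(0.0014504048602907505))
plinth bolts [[ 0.7861  0.2307  0.022 ]
 [ 0.7312 -0.1668  0.022 ]
 [ 0.5285  0.2652  0.022 ]
 [ 0.4734 -0.1345  0.022 ]] [0.6298 0.0486 0.022 ]
82.13664435032481
82.1466345952901
side 1551 3269 [-0.5651  0.0683  0.8222] tilt 34.698802788230985 az 173.10555991643224 off of bolts [0.0062 0.0081 0.0052 0.0057]
top 2289 5048 [-0.5761  0.0674  0.8146] tilt 35.45247962685953 az 173.32849815840044 off of bolts [0.0059 0.0082 0.0077 0.0078]
```

```bash
cat >> h.py <<'E'
YAW=np.radians(-7.9); D=np.array([.5945,.0255,.130])
xp=np.array([np.cos(YAW),np.sin(YAW),0]);yp=np.array([-np.sin(YAW),np.cos(YAW),0]);zw=np.array([0,0,1.])
c35,s35=np.cos(np.radians(35)),np.sin(np.radians(35))
RD=np.stack([c35*xp+s35*zw,yp,-s35*xp+c35*zw],1)  # columns dial axes
def todial(X): return (np.atleast_2d(X)-D)@RD
def fromdial(p): return D+np.atleast_2d(p)@RD.T
E
python3 - <<'E'
from h import *
np.set_printoptions(precision=4,suppress=True)
t=load("top0.npz");s=load("side0.npz")
for f,nm in((t,"top"),(s,"side")):
    pr=proj(f,fromdial([[.1,.1,0],[.1,-.1,0],[-.1,-.1,0],[-.1,.1,0]]))
    im=f["pixels"].astype(int).max(2); m=np.zeros((480,640),np.uint8);cv2.fillConvexPoly(m,cv2.convexHull(np.r_[pr,proj(f,fromdial([[.1,.02,.08],[.1,-.02,.08]]))].astype(np.int32)),1)
    b=((im<32)&(m>0)).astype(np.uint8)
    n,l,st,ce=cv2.connectedComponentsWithStats(b)
    for i in range(1,n):
        if st[i,4]>12:
            r=[]
            for h in(.062,.034,.048): q=todial(onplane(f,ce[i],RD[:,2],D@RD[:,2]+h))[0]; r.append((np.hypot(q[0],q[1])*1e3,np.degrees(np.arctan2(q[1],q[0]))))
            print(nm,ce[i],st[i],np.round(r,1).tolist())
for nm,f,px in(("bottle",t,(173,267)),("beaker",t,(397,293))): print(nm,onz(f,px,.14 if nm=="bottle" else .085))
print(proj(t,fromdial([[0,0,.05],[.068,0,.062],[-.075,0,.034]])))
E
```

```text
top [296.1704 195.0148] [291 187  12  16 135] [[69.4, 16.0], [59.3, 19.9], [64.3, 17.8]]
top [313.2157 242.1765] [310 238   7   9  51] [[63.3, -141.2], [74.3, -147.6], [68.7, -144.7]]
bottle [[0.4442 0.3422 0.14  ]]
beaker [[ 0.398  -0.2239  0.085 ]]
[[300.6074 219.6243]
 [304.1381 195.8023]
 [297.0398 243.9241]]
```

Run:
```python
from h import *
np.set_printoptions(precision=4,suppress=True)
t=load("top0.npz");s=load("side0.npz")
b=(s["pixels"].max(2)<45).astype(np.uint8); b[:170]=0;b[250:]=0;b[:,:255]=0;b[:,340:]=0
n,l,st,ce=cv2.connectedComponentsWithStats(b)
for i in range(1,n):
    if st[i,4]>10: print(ce[i],st[i])
for nm,a,bb in(("crank",(296.2,195),(281.2,214.3)),("ring",(313.2,242.2),(321.8,232.8))):
    X,g=tri(t,a,s,bb); q=todial(X)[0]; print(nm,X,g*1e3,q,np.hypot(*q[:2]),np.degrees(np.arctan2(q[1],q[0])))
# orange
for f in(t,s):
    p=f["pixels"].astype(int); o=(p[...,0]-p[...,2]>60)&(p[...,0]>100)
    o=o.astype(np.uint8);n,l,st,ce=cv2.connectedComponentsWithStats(o)
    print([ (ce[i].round(1),st[i,4]) for i in range(1,n) if st[i,4]<80])
crop(t,280,180,50,70,10,"pics/c2.png");crop(s,265,195,70,55,10,"pics/c3.png")
```

```text
crank [0.6192 0.0419 0.208 ] 0.7896360887807597 [0.0629 0.0196 0.0511] 0.06588674944716781 17.30110139067131
ring [ 0.5176 -0.0042  0.1245] 1.4892001955081124 [-0.0623 -0.04    0.0368] 0.07398095859972187 -147.31190535450745
[]
[(array([420., 122.]), np.int32(1))]
```

View pics/c2.png

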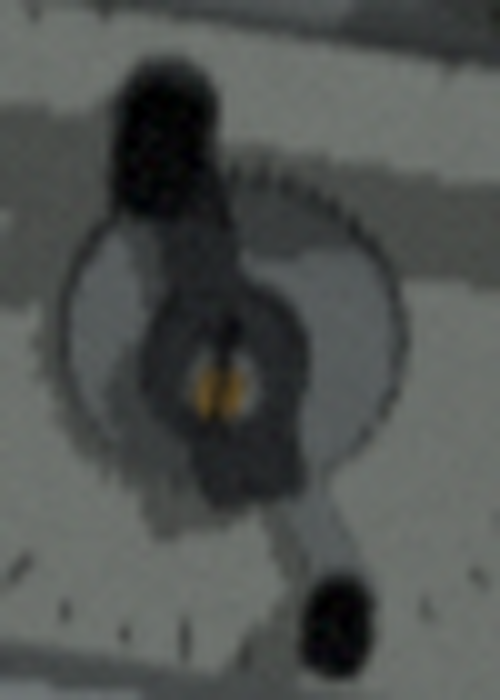

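View pics/c3.png

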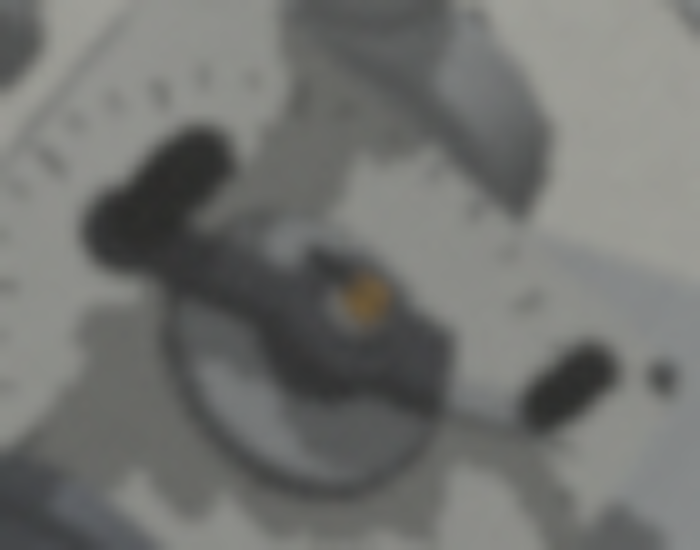

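```bash
cat >> h.py <<'E'
from scipy.spatial.transform import Rotation as Ro
def q2R(q): return Ro.from_quat([q[1],q[2],q[3],q[0]])
def toolR(psi=0,lean=10):
    """psi deg about dial z (jaws tangential at crank angle psi); lean deg extra toward operator"""
    p=np.radians(psi); L=np.stack([[np.sin(p),-np.cos(p),0],[-np.cos(p),-np.sin(p),0],[0,0,-1]],1)
    R=Ro.from_matrix(RD@L)
    return R*Ro.from_rotvec([np.radians(-lean),0,0])
def plan(st,X,R):
    R0=q2R(st["tcp_rot"]); d=R0.inv().apply(np.asarray(X)-st["position"])*1e3; rv=np.degrees((R0.inv()*R).as_rotvec())
    return np.r_[d,rv].round(2).tolist()
def report(st):
    p=todial(st["position"])[0]*1e3; R0=q2R(st["tcp_rot"]); 
    print("t %.2f"%st["t"],"dial mm",p.round(2),"r %.2f ang %.2f"%(np.hypot(p[0],p[1]),np.degrees(np.arctan2(p[1],p[0]))),"world",st["position"].round(4),"Fdial",(RD.T@st["ft_force"]).round(2),"gap %.2f"%(st["finger_gap"]*1e3),"j",st["joint_pos"].round(2))
E
python3 - <<'E'
from station import *
from h import *
st=get_state();report(st)
for l in(0,10): print(toolR(0,l).as_matrix().round(3).tolist())
X=fromdial([[.0652,.0193,.062]])[0];R=toolR(0,10); pre=X-R.as_matrix()[:,2]*.13
print(X,pre)
print(plan(st,[.40,-.08,.38],R))
E
```

```text
t 0.10 dial mm [-189.06 -666.6   267.36] r 692.89 ang -105.83 world [ 0.1976 -0.5924  0.2406] Fdial [ 0.56 -0.48  1.06] gap 86.92 j [-1.38  0.22  1.53  0.    1.39 -0.13]
[[-0.137, -0.811, 0.568], [-0.991, 0.113, -0.079], [0.0, -0.574, -0.819]]
[[-0.137, -0.898, 0.419], [-0.991, 0.125, -0.058], [0.0, -0.423, -0.906]]
[0.61483028 0.04216386 0.21818461] [0.56041132 0.04971512 0.33600462]
[-422.29, -354.15, -138.64, 24.56, 5.84, 25.9]
```

```bash
sed -i 's/np.radians(-lean)/np.radians(lean)/' h.py
python3 - <<'E'
from station import *
from h import *
st=get_state()
X=fromdial([[.0652,.0193,.062]])[0];R=toolR(0,10); pre=X-R.as_matrix()[:,2]*.13
print(R.as_matrix().round(3),X,pre)
print(plan(st,[.37,-.08,.38],R))
E
```

```text
[[-0.137 -0.7    0.7  ]
 [-0.991  0.097 -0.097]
 [ 0.    -0.707 -0.707]] [0.61483028 0.04216386 0.21818461] [0.5237788  0.0547983  0.31010849]
[-431.78, -325.69, -138.63, 44.2, 10.43, 24.93]
```

Emit:
carry_out --increments '[[[-150, -113, -50, 0, 0, 0], [-200, -150, -65, 8, 2, 5], [-300, -220, -100, 20, 5, 12], [-432, -326, -139, 44, 10.4, 25], [-432, -326, -139, 44, 10.4, 25]]]' --hand 50 --grip_force 3

```text
t: 0.52
position: [0.2622, -0.4003, 0.2946]
tcp_rot: [-0.142, 0.714, -0.666, 0.165]
ft_force: [-0.4, 0.7, 0.1]
finger_gap: 0.0614
```

```bash
cat > go.py <<'E'
import sys
from station import *
from h import *
st=get_state();report(st)
a=[float(x) for x in sys.argv[1:]]
if len(a)>=3:
    psi=a[3] if len(a)>3 else 0; lean=a[4] if len(a)>4 else 10
    print(plan(st,fromdial([np.array(a[:3])/1e3])[0],toolR(psi,lean)))
E
python3 - <<'E'
from station import *
from h import *
st=get_state();report(st);R=toolR(0,10);X=fromdial([[.0652,.0193,.062]])[0]; pre=X-R.as_matrix()[:,2]*.13
print(plan(st,[.37,-.08,.38],R)); print(plan(st,pre,R))
E
```

```text
t 0.52 dial mm [-127.22 -467.42  290.05] r 484.43 ang -105.23 world [ 0.2622 -0.4003  0.2946] Fdial [-0.35  0.69  0.32] gap 61.39 j [-1.46 -0.33  2.01  0.44  1.4  -0.02]
[-308.98, -157.03, -36.96, 19.62, 4.32, 10.85]
[-437.52, -276.31, 89.35, 19.62, 4.32, 10.85]
```

Emit:
carry_out --increments '[[[-42, -22, -5, 7, 1.5, 4], [-84, -44, -10, 14, 3, 8], [-125, -65, -15, 19, 4, 10.5], [-166, -86, -20, 19, 4, 10.5], [-205, -106, -25, 19, 4, 10.5]]]'

```text
t: 0.93
position: [0.3331, -0.2314, 0.3384]
tcp_rot: [0.254, -0.612, 0.699, -0.269]
ft_force: [0.5, -1.2, 0.7]
finger_gap: 0.0506
```

```bash
cat > pre.py <<'E'
from station import *
from h import *
st=get_state();report(st);R=toolR(0,10);X=fromdial([[.0652,.0193,.062]])[0]
for d in(.13,0): print(plan(st,X-R.as_matrix()[:,2]*d,R))
E
python3 pre.py
```

```text
t 0.93 dial mm [ -63.69 -290.41  298.97] r 297.31 ang -102.37 world [ 0.3331 -0.2314  0.3384] Fdial [ 0.91 -1.1   0.23] gap 50.61 j [-1.42 -0.91  2.37  0.73  1.49  0.3 ]
[-306.71, -87.22, 131.95, 1.61, 1.6, -0.41]
[-303.08, -90.89, 261.85, 1.61, 1.6, -0.41]
```

Emit:
carry_out --increments '[[[-15, -20, 30, 0, 0, 0], [-40, -35, 55, 0, 0, 0], [-75, -50, 75, 0, 0, 0], [-115, -60, 90, 0.5, 0.5, 0], [-155, -70, 105, 1, 1, 0]]]'

```text
t: 1.35
position: [0.4628, -0.114, 0.32]
tcp_rot: [0.249, -0.611, 0.695, -0.285]
ft_force: [0.4, -1.2, -0.8]
finger_gap: 0.0502
```

```bash
python3 pre.py
```

```text
t 1.35 dial mm [  17.79 -156.26  219.44] r 157.27 ang -83.50 world [ 0.4628 -0.114   0.32  ] Fdial [ 0.01 -1.15 -0.96] gap 50.16 j [-0.66 -0.85  2.38  0.45  0.95  0.91]
[-175.26, -20.86, 33.95, 0.51, 0.28, 0.4]
[-174.63, -22.02, 163.94, 0.51, 0.28, 0.4]
```

Emit:
carry_out --increments '[[[-35, -5, 5, 0, 0, 0], [-75, -8, 10, 0, 0, 0], [-115, -14, 15, 0, 0, 0], [-150, -18, 20, 0, 0, 0], [-150, -18, 20, 0, 0, 0]]]'

```text
t: 1.77
position: [0.5084, 0.0354, 0.3182]
tcp_rot: [0.251, -0.613, 0.693, -0.283]
ft_force: [-0.5, 0.2, 0.3]
finger_gap: 0.05
```

```bash
python3 pre.py
```

```text
t 1.77 dial mm [ 36.96  -2.03 203.92] r 37.02 ang -3.15 world [0.5084 0.0354 0.3182] Fdial [-0.24  0.09  0.55] gap 49.99 j [-0.06 -0.7   2.32 -0.07  0.75  1.67]
[-21.13, -3.55, 14.86, 0.55, 0.62, 0.65]
[-19.72, -4.79, 144.85, 0.55, 0.62, 0.65]
```

Settled; go to the pre-pose, then look.

Emit:
carry_out --increments '[[[-20, -4, 30, 0.5, 0.5, 0.5], [-20, -4, 60, 0.5, 0.5, 0.5], [-20, -4, 75, 0.5, 0.5, 0.5], [-20, -4, 75, 0.5, 0.5, 0.5]]]'

```text
t: 2.1
position: [0.5646, 0.0429, 0.2628]
tcp_rot: [0.247, -0.607, 0.698, -0.287]
ft_force: [-0.5, -0.0, -0.4]
finger_gap: 0.0502
```

```bash
cat > look.py <<'E'
import sys
from station import *
from h import *
n=sys.argv[1]; b=[int(x) for x in sys.argv[3:7]]; c=sys.argv[2]
f=grab_frame(c); np.savez(f"{n}.npz",**f); k=min(800/b[2],600/b[3]); crop(f,*b,k,f"pics/{n}.png"); print(k)
E
python3 pre.py; python3 look.py a1 top 250 150 100 75; python3 look.py a2 side 230 140 120 90
```

```text
t 2.10 dial mm [ 49.95  13.11 127.09] r 51.65 ang 14.70 world [0.5646 0.0429 0.2628] Fdial [-0.65 -0.1  -0.01] gap 50.16 j [-0.01 -0.45  2.27 -0.18  0.55  1.82]
[-5.96, -3.16, -63.3, 0.5, -0.22, 0.0]
[-6.45, -4.29, 66.69, 0.5, -0.22, 0.0]
8.0
6.666666666666667
```

View pics/a1.png

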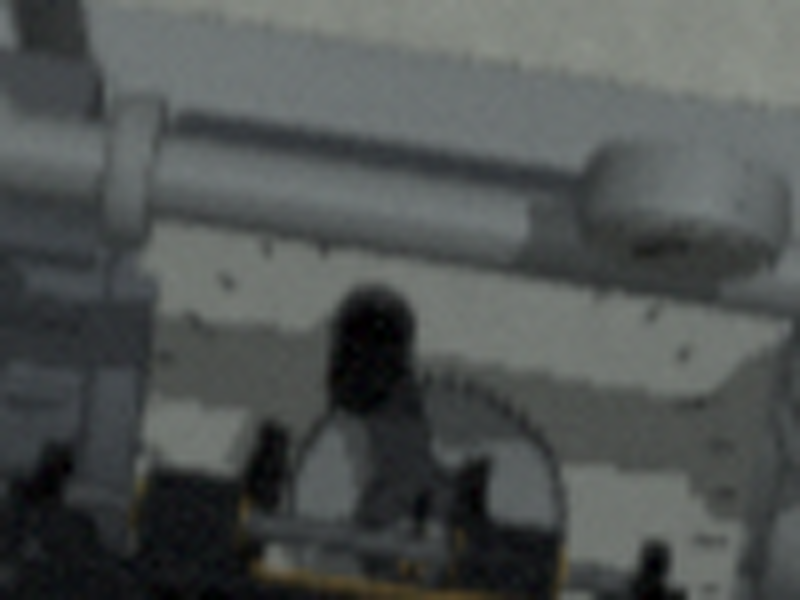

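View pics/a2.png

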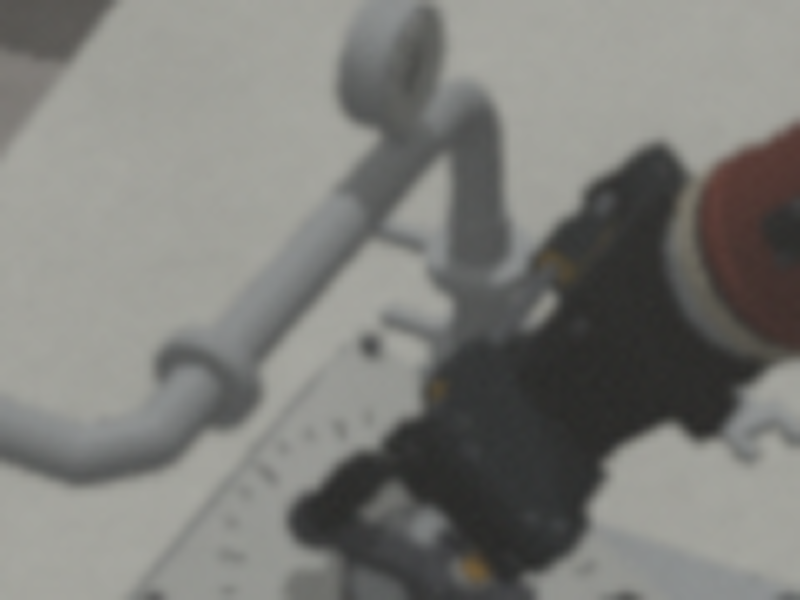

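Emit:
carry_out --increments '[[[-6, -4, 20, 0.5, 0, 0], [-6, -4, 40, 0.5, 0, 0], [-6, -4, 55, 0.5, 0, 0], [-6, -4, 63, 0.5, 0, 0], [-6, -4, 63, 0.5, 0, 0]]]'

```text
t: 2.62
position: [0.6131, 0.0406, 0.2254]
tcp_rot: [0.252, -0.604, 0.697, -0.292]
ft_force: [-0.4, 0.2, -0.2]
finger_gap: 0.0499
```

```bash
python3 pre.py; python3 look.py b1 top 250 150 100 75; python3 look.py b2 side 230 140 120 90
```

```text
t 2.62 dial mm [68.11 17.5  68.71] r 70.32 ang 14.41 world [0.6131 0.0406 0.2254] Fdial [-0.47  0.1   0.09] gap 49.90 j [-0.01 -0.25  2.21 -0.24  0.4   1.89]
[-1.16, 3.26, -123.92, -0.36, -0.29, -0.14]
[-1.82, 4.08, 6.07, -0.36, -0.29, -0.14]
8.0
6.666666666666667
```

View pics/b1.png

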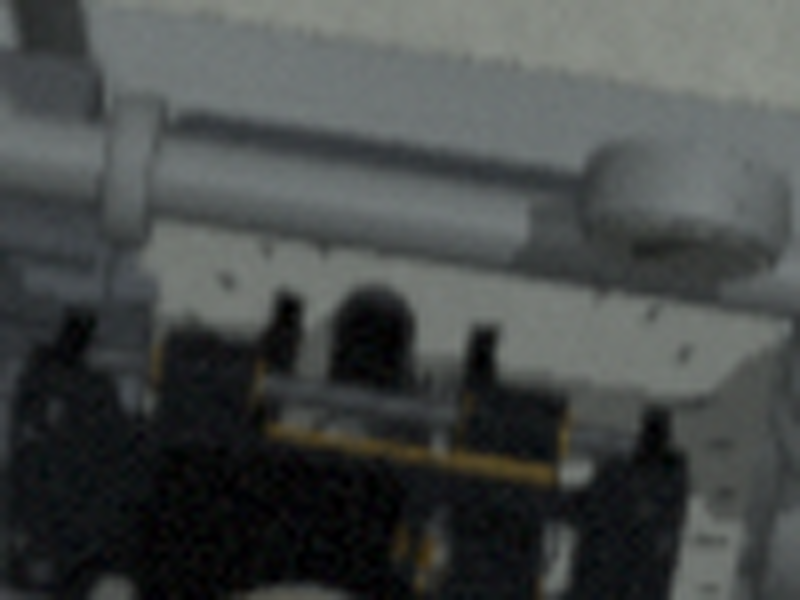

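View pics/b2.png

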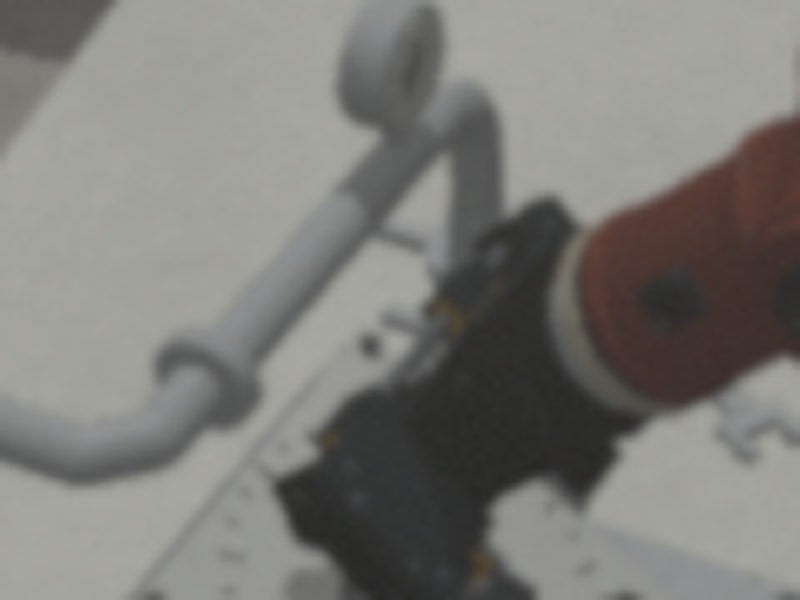

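Emit:
carry_out --increments '[[[-3, 3, 3, 0, 0, 0], [-3, 3, 6, 0, 0, 0]]]'

```text
t: 2.88
position: [0.6157, 0.0443, 0.2204]
tcp_rot: [0.253, -0.604, 0.696, -0.293]
ft_force: [0.1, -0.0, -0.3]
finger_gap: 0.0501
```

Emit:
carry_out --increments '[[[0, 0, 0, 0, 0, 0], [0, 0, 0, 0, 0, 0], [0, 0, 0, 0, 0, 0], [0, 0, 0, 0, 0, 0]]]' --hand 0 --grip_force 3

```text
t: 3.22
position: [0.6158, 0.044, 0.2197]
tcp_rot: [0.252, -0.605, 0.697, -0.292]
ft_force: [-0.3, 0.5, 0.3]
finger_gap: 0.0309
```

```bash
python3 go.py
```

```text
t 3.22 dial mm [66.64 21.27 62.8 ] r 69.95 ang 17.70 world [0.6158 0.044  0.2197] Fdial [-0.15  0.5   0.42] gap 30.94 j [-0.   -0.23  2.21 -0.26  0.39  1.91]
```

Emit:
carry_out --increments '[[[0, 0, 0, 0, 0, 0], [0, 0, 0, 0, 0, 0], [0, 0, 0, 0, 0, 0]]]'

```text
t: 3.47
position: [0.6159, 0.0441, 0.2196]
tcp_rot: [0.253, -0.605, 0.697, -0.292]
ft_force: [1.6, 1.4, 0.9]
finger_gap: 0.0216
```

```bash
python3 go.py
```

```text
t 3.47 dial mm [66.72 21.33 62.71] r 70.04 ang 17.73 world [0.6159 0.0441 0.2196] Fdial [1.64 1.63 0.  ] gap 21.63 j [-0.   -0.23  2.21 -0.26  0.39  1.91]
```

```bash
cat > arc.py <<'E'
# python3 arc.py phi d1 d2 ... : rows for crank turns from commanded phi
import sys
from station import *
from h import *
st=get_state();report(st)
phi,*ds=[float(x) for x in sys.argv[1:]]
u=lambda a:np.array([np.cos(np.radians(a)),np.sin(np.radians(a)),0])
R0=q2R(st["tcp_rot"]).as_matrix()
print([(R0.T@RD@(68*(u(phi+d)-u(phi)))).round(2).tolist()+[0,0,0] for d in ds])
E
python3 arc.py 17.2 -.7 -1.4 -2 -4 -6 -8 -10
```

```text
t 3.47 dial mm [66.72 21.33 62.71] r 70.04 ang 17.73 world [0.6159 0.0441 0.2196] Fdial [1.64 1.63 0.  ] gap 21.63 j [-0.   -0.23  2.21 -0.26  0.39  1.91]
[[0.79, -0.24, 0.05, 0, 0, 0], [1.59, -0.47, 0.09, 0, 0, 0], [2.28, -0.66, 0.13, 0, 0, 0], [4.58, -1.23, 0.24, 0, 0, 0], [6.9, -1.73, 0.34, 0, 0, 0], [9.23, -2.15, 0.43, 0, 0, 0], [11.58, -2.48, 0.5, 0, 0, 0]]
```

Emit:
carry_out --increments '[[[0, 0, 0, 0, 0, 0], [0.8, -0.24, 0.05, 0, 0, 0], [1.6, -0.47, 0.09, 0, 0, 0], [2.3, -0.66, 0.13, 0, 0, 0]]]' --grip_force 10

```text
t: 3.8
position: [0.6163, 0.0419, 0.2202]
tcp_rot: [0.253, -0.605, 0.697, -0.292]
ft_force: [2.4, 3.4, -0.2]
finger_gap: 0.0211
```

```bash
python3 arc.py 15.2 -1 -2 -3 -4
```

```text
t 3.80 dial mm [67.56 19.24 62.78] r 70.25 ang 15.90 world [0.6163 0.0419 0.2202] Fdial [ 1.48  3.66 -1.24] gap 21.13 j [-0.01 -0.23  2.21 -0.25  0.39  1.9 ]
[[1.15, -0.3, 0.06, 0, 0, 0], [2.3, -0.58, 0.11, 0, 0, 0], [3.46, -0.84, 0.16, 0, 0, 0], [4.62, -1.07, 0.21, 0, 0, 0]]
```

Emit:
carry_out --increments '[[[0, 0, 0, 0, 0, 0]]]'

```text
t: 3.88
position: [0.6163, 0.0418, 0.2202]
tcp_rot: [0.253, -0.605, 0.697, -0.292]
ft_force: [2.9, 3.6, 0.0]
finger_gap: 0.0211
```

```bash
python3 arc.py 15.2 -1 -2 -3 -4
```

```text
t 3.88 dial mm [67.63 19.11 62.79] r 70.27 ang 15.78 world [0.6163 0.0418 0.2202] Fdial [ 1.97  4.01 -1.33] gap 21.12 j [-0.01 -0.23  2.21 -0.25  0.39  1.9 ]
[[1.15, -0.3, 0.06, 0, 0, 0], [2.3, -0.58, 0.11, 0, 0, 0], [3.46, -0.84, 0.17, 0, 0, 0], [4.62, -1.07, 0.21, 0, 0, 0]]
```

Emit:
carry_out --increments '[[[1.15, -0.3, 0.06, 0, 0, 0], [2.3, -0.58, 0.11, 0, 0, 0], [2.3, -0.58, 0.11, 0, 0, 0]]]'

```text
t: 4.13
position: [0.6167, 0.0393, 0.2209]
tcp_rot: [0.253, -0.604, 0.696, -0.293]
ft_force: [3.6, 3.3, -0.7]
finger_gap: 0.0214
```

```bash
python3 arc.py 13.2 -1 -2 -3 -4
```

```text
t 4.13 dial mm [68.64 16.72 62.91] r 70.65 ang 13.69 world [0.6167 0.0393 0.2209] Fdial [ 2.2   3.79 -2.35] gap 21.37 j [-0.02 -0.24  2.21 -0.24  0.39  1.88]
[[1.16, -0.26, 0.05, 0, 0, 0], [2.32, -0.5, 0.1, 0, 0, 0], [3.48, -0.72, 0.14, 0, 0, 0], [4.65, -0.92, 0.18, 0, 0, 0]]
```

Emit:
carry_out --increments '[[[1.16, -0.26, 0.05, 0, 0, 0], [2.32, -0.5, 0.1, 0, 0, 0], [3.48, -0.72, 0.14, 0, 0, 0]]]' --grip_force 6

```text
t: 4.38
position: [0.6166, 0.0356, 0.2211]
tcp_rot: [0.253, -0.605, 0.696, -0.292]
ft_force: [2.7, 2.6, 0.2]
finger_gap: 0.0215
```

```bash
python3 arc.py 10.2 -1 -2 -3 -4
```

```text
t 4.38 dial mm [69.03 13.07 62.84] r 70.26 ang 10.72 world [0.6166 0.0356 0.2211] Fdial [ 2.08  2.96 -1.15] gap 21.46 j [-0.03 -0.24  2.21 -0.22  0.39  1.86]
[[1.17, -0.2, 0.04, 0, 0, 0], [2.34, -0.38, 0.08, 0, 0, 0], [3.52, -0.53, 0.11, 0, 0, 0], [4.7, -0.67, 0.14, 0, 0, 0]]
```

Emit:
carry_out --increments '[[[1.17, -0.2, 0.04, 0, 0, 0], [2.34, -0.38, 0.08, 0, 0, 0], [3.52, -0.53, 0.11, 0, 0, 0]]]'

```text
t: 4.63
position: [0.6163, 0.032, 0.2211]
tcp_rot: [0.252, -0.605, 0.697, -0.292]
ft_force: [1.6, 2.4, 1.5]
finger_gap: 0.0214
```

```bash
python3 arc.py 7.2 -1 -2 -3 -4
```

```text
t 4.63 dial mm [69.21  9.46 62.75] r 69.85 ang 7.78 world [0.6163 0.032  0.2211] Fdial [1.94 2.62 0.51] gap 21.43 j [-0.04 -0.24  2.21 -0.21  0.39  1.84]
[[1.18, -0.14, 0.03, 0, 0, 0], [2.36, -0.26, 0.06, 0, 0, 0], [3.54, -0.35, 0.08, 0, 0, 0], [4.73, -0.43, 0.1, 0, 0, 0]]
```

Emit:
carry_out --increments '[[[1.18, -0.14, 0.03, 0, 0, 0], [2.36, -0.26, 0.06, 0, 0, 0], [3.54, -0.35, 0.08, 0, 0, 0]]]'

```text
t: 4.88
position: [0.616, 0.0285, 0.2211]
tcp_rot: [0.252, -0.605, 0.697, -0.292]
ft_force: [0.7, 2.3, 3.8]
finger_gap: 0.0213
```

```bash
python3 arc.py 4.2 -1 -2 -3 -4
```

```text
t 4.88 dial mm [69.34  5.94 62.66] r 69.60 ang 4.89 world [0.616  0.0285 0.2211] Fdial [2.48 2.41 2.9 ] gap 21.29 j [-0.04 -0.24  2.22 -0.19  0.39  1.81]
[[1.18, -0.08, 0.02, 0, 0, 0], [2.37, -0.13, 0.03, 0, 0, 0], [3.56, -0.17, 0.04, 0, 0, 0], [4.74, -0.19, 0.05, 0, 0, 0]]
```

Emit:
carry_out --increments '[[[1.18, -0.08, 0.02, 0, 0, 0], [2.37, -0.13, 0.03, 0, 0, 0], [3.56, -0.17, 0.04, 0, 0, 0]]]'

```text
t: 5.13
position: [0.6155, 0.025, 0.221]
tcp_rot: [0.252, -0.605, 0.697, -0.292]
ft_force: [1.2, 2.0, 2.5]
finger_gap: 0.0216
```

```bash
python3 arc.py 1.2 -1 -2 -3 -4
```

```text
t 5.13 dial mm [69.34  2.35 62.58] r 69.38 ang 1.95 world [0.6155 0.025  0.221 ] Fdial [2.15 2.13 1.51] gap 21.63 j [-0.05 -0.25  2.22 -0.17  0.38  1.79]
[[1.19, -0.02, 0.01, 0, 0, 0], [2.37, -0.01, 0.01, 0, 0, 0], [3.56, 0.01, 0.01, 0, 0, 0], [4.75, 0.06, 0.01, 0, 0, 0]]
```

Emit:
carry_out --increments '[[[1.19, -0.02, 0.01, 0, 0, 0], [2.37, -0.01, 0.01, 0, 0, 0], [3.56, 0.01, 0.01, 0, 0, 0]]]'

```text
t: 5.38
position: [0.615, 0.0214, 0.2209]
tcp_rot: [0.252, -0.605, 0.697, -0.292]
ft_force: [0.4, 3.2, 1.8]
finger_gap: 0.0211
```

```bash
python3 arc.py -1.8 -1 -2 -3 -4
```

```text
t 5.38 dial mm [69.25 -1.2  62.52] r 69.26 ang -0.99 world [0.615  0.0214 0.2209] Fdial [1.04 3.24 1.51] gap 21.06 j [-0.06 -0.25  2.22 -0.15  0.38  1.77]
[[1.19, 0.05, -0.0, 0, 0, 0], [2.37, 0.11, -0.01, 0, 0, 0], [3.55, 0.2, -0.02, 0, 0, 0], [4.74, 0.3, -0.04, 0, 0, 0]]
```

Emit:
carry_out --increments '[[[1.19, 0.05, 0, 0, 0, 0], [2.37, 0.11, 0, 0, 0, 0], [3.55, 0.2, -0.02, 0, 0, 0]]]'

```text
t: 5.63
position: [0.6147, 0.0194, 0.2211]
tcp_rot: [0.253, -0.605, 0.696, -0.292]
ft_force: [4.6, 11.9, -0.2]
finger_gap: 0.0242
```

```bash
python3 arc.py -4.8 -1 -2 -3 -4
```

```text
t 5.63 dial mm [69.32 -3.32 62.67] r 69.40 ang -2.74 world [0.6147 0.0194 0.2211] Fdial [ 2.26 12.38 -1.88] gap 24.20 j [-0.07 -0.25  2.22 -0.14  0.38  1.75]
[[1.18, 0.11, -0.02, 0, 0, 0], [2.36, 0.23, -0.04, 0, 0, 0], [3.54, 0.38, -0.06, 0, 0, 0], [4.71, 0.54, -0.09, 0, 0, 0]]
```

```bash
python3 arc.py -4.8 1 2 3
```

```text
t 5.63 dial mm [69.32 -3.32 62.67] r 69.40 ang -2.74 world [0.6147 0.0194 0.2211] Fdial [ 2.26 12.38 -1.88] gap 24.20 j [-0.07 -0.25  2.22 -0.14  0.38  1.75]
[[-1.18, -0.09, 0.01, 0, 0, 0], [-2.37, -0.15, 0.02, 0, 0, 0], [-3.55, -0.2, 0.03, 0, 0, 0]]
```

Emit:
carry_out --increments '[[[-1.19, -0.09, 0, 0, 0, 0], [-2.37, -0.15, 0, 0, 0, 0], [-3.56, -0.2, 0.02, 0, 0, 0], [-3.56, -0.2, 0.02, 0, 0, 0]]]' --grip_force 20

```text
t: 5.97
position: [0.6151, 0.0213, 0.2211]
tcp_rot: [0.252, -0.605, 0.697, -0.292]
ft_force: [1.3, 0.7, 1.6]
finger_gap: 0.0205
```

```bash
python3 arc.py -1.8 -.5 -1 -1.5 -2
```

```text
t 5.97 dial mm [69.47 -1.37 62.57] r 69.48 ang -1.13 world [0.6151 0.0213 0.2211] Fdial [1.9  0.88 0.67] gap 20.52 j [-0.06 -0.25  2.22 -0.16  0.38  1.77]
[[0.59, 0.02, -0.0, 0, 0, 0], [1.19, 0.05, -0.0, 0, 0, 0], [1.78, 0.08, -0.01, 0, 0, 0], [2.37, 0.11, -0.01, 0, 0, 0]]
```

Emit:
carry_out --increments '[[[0.3, 0, 0, 0, 0, 0], [0.6, 0.02, 0, 0, 0, 0]]]'

```text
t: 6.13
position: [0.6151, 0.0208, 0.2211]
tcp_rot: [0.252, -0.605, 0.697, -0.292]
ft_force: [2.2, 1.9, 1.6]
finger_gap: 0.0207
```

```bash
python3 go.py
```

```text
t 6.13 dial mm [69.49 -1.78 62.61] r 69.51 ang -1.47 world [0.6151 0.0208 0.2211] Fdial [2.45 2.14 0.21] gap 20.69 j [-0.06 -0.25  2.22 -0.15  0.38  1.76]
```

Emit:
carry_out --increments '[[[0.3, 0.01, 0, 0, 0, 0], [0.6, 0.03, 0, 0, 0, 0]]]'

```text
t: 6.3
position: [0.615, 0.0206, 0.2212]
tcp_rot: [0.253, -0.605, 0.697, -0.292]
ft_force: [2.9, 4.7, 1.3]
finger_gap: 0.021
```

```bash
python3 go.py
```

```text
t 6.30 dial mm [69.46 -2.01 62.64] r 69.49 ang -1.66 world [0.615  0.0206 0.2212] Fdial [ 2.6   5.05 -0.25] gap 21.00 j [-0.07 -0.25  2.22 -0.15  0.38  1.76]
```

Emit:
carry_out --increments '[[[0.3, 0.01, 0, 0, 0, 0], [0.6, 0.03, 0, 0, 0, 0], [0.6, 0.03, 0, 0, 0, 0]]]'

```text
t: 6.55
position: [0.6149, 0.0205, 0.2211]
tcp_rot: [0.253, -0.605, 0.697, -0.292]
ft_force: [3.2, 6.3, 0.6]
finger_gap: 0.0211
```

```bash
python3 go.py
```

```text
t 6.55 dial mm [69.41 -2.15 62.64] r 69.45 ang -1.78 world [0.6149 0.0205 0.2211] Fdial [ 2.24  6.73 -0.89] gap 21.06 j [-0.07 -0.25  2.22 -0.14  0.38  1.76]
```

```bash
python3 arc.py -2.2 3 6 9 12 15; python3 arc.py 12.8 3 5
```

```text
t 6.55 dial mm [69.41 -2.15 62.64] r 69.45 ang -1.78 world [0.6149 0.0205 0.2211] Fdial [ 2.24  6.73 -0.89] gap 21.06 j [-0.07 -0.25  2.22 -0.14  0.38  1.76]
[[-3.56, -0.04, -0.0, 0, 0, 0], [-7.12, 0.11, -0.04, 0, 0, 0], [-10.66, 0.44, -0.11, 0, 0, 0], [-14.18, 0.95, -0.21, 0, 0, 0], [-17.67, 1.65, -0.35, 0, 0, 0]]
t 6.55 dial mm [69.41 -2.15 62.64] r 69.45 ang -1.78 world [0.6149 0.0205 0.2211] Fdial [ 2.24  6.73 -0.89] gap 21.06 j [-0.07 -0.25  2.22 -0.14  0.38  1.76]
[[-3.45, 0.87, -0.17, 0, 0, 0], [-5.72, 1.55, -0.3, 0, 0, 0]]
```

Emit:
carry_out --increments '[[[-3.56, -0.04, 0, 0, 0, 0], [-7.12, 0.11, -0.04, 0, 0, 0], [-10.66, 0.44, -0.11, 0, 0, 0], [-14.18, 0.95, -0.21, 0, 0, 0], [-17.67, 1.65, -0.35, 0, 0, 0]]]' --grip_force 15

```text
t: 6.97
position: [0.6162, 0.0373, 0.2204]
tcp_rot: [0.252, -0.605, 0.697, -0.293]
ft_force: [1.6, -3.8, 3.1]
finger_gap: 0.0209
```

```bash
python3 arc.py 13 2 4 5.5 7
```

```text
t 6.97 dial mm [68.11 14.64 62.69] r 69.66 ang 12.13 world [0.6162 0.0373 0.2204] Fdial [ 3.48 -3.55  1.37] gap 20.90 j [-0.02 -0.24  2.21 -0.24  0.39  1.87]
[[-2.3, 0.57, -0.12, 0, 0, 0], [-4.58, 1.21, -0.24, 0, 0, 0], [-6.28, 1.75, -0.35, 0, 0, 0], [-7.96, 2.33, -0.47, 0, 0, 0]]
```

Emit:
carry_out --increments '[[[-2.3, 0.57, -0.12, 0, 0, 0], [-4.58, 1.21, -0.24, 0, 0, 0], [-5.7, 1.5, -0.3, 0, 0, 0]]]'

```text
t: 7.22
position: [0.6154, 0.0436, 0.2192]
tcp_rot: [0.252, -0.605, 0.697, -0.292]
ft_force: [1.0, -4.1, 2.7]
finger_gap: 0.0212
```

```bash
python3 arc.py 18 1 2 3
```

```text
t 7.22 dial mm [66.13 20.81 62.63] r 69.33 ang 17.47 world [0.6154 0.0436 0.2192] Fdial [ 2.86 -3.89  1.31] gap 21.18 j [-0.01 -0.23  2.21 -0.26  0.39  1.91]
[[-1.12, 0.37, -0.07, 0, 0, 0], [-2.24, 0.76, -0.15, 0, 0, 0], [-3.35, 1.17, -0.23, 0, 0, 0]]
```

Emit:
carry_out --increments '[[[-1.12, 0.37, -0.07, 0, 0, 0], [-2.24, 0.76, -0.15, 0, 0, 0]]]'

```text
t: 7.38
position: [0.6152, 0.0457, 0.2189]
tcp_rot: [0.252, -0.605, 0.697, -0.292]
ft_force: [0.2, -2.9, 2.9]
finger_gap: 0.0204
```

```bash
python3 arc.py 20 1 2 3
```

```text
t 7.38 dial mm [65.48 22.88 62.65] r 69.36 ang 19.26 world [0.6152 0.0457 0.2189] Fdial [ 2.17 -2.82  2.02] gap 20.40 j [ 0.   -0.23  2.21 -0.27  0.39  1.92]
[[-1.11, 0.41, -0.08, 0, 0, 0], [-2.21, 0.84, -0.16, 0, 0, 0], [-3.31, 1.29, -0.25, 0, 0, 0]]
```

Emit:
carry_out --increments '[[[-1.11, 0.41, -0.08, 0, 0, 0], [-2.21, 0.84, -0.16, 0, 0, 0]]]'

```text
t: 7.55
position: [0.6148, 0.048, 0.2183]
tcp_rot: [0.252, -0.605, 0.697, -0.292]
ft_force: [0.3, -3.5, 3.1]
finger_gap: 0.021
```

```bash
python3 arc.py 22 1 2 3
```

```text
t 7.55 dial mm [64.57 25.03 62.62] r 69.25 ang 21.19 world [0.6148 0.048  0.2183] Fdial [ 2.46 -3.46  2.11] gap 20.95 j [ 0.01 -0.23  2.21 -0.28  0.39  1.94]
[[-1.1, 0.45, -0.09, 0, 0, 0], [-2.18, 0.92, -0.18, 0, 0, 0], [-3.26, 1.4, -0.27, 0, 0, 0]]
```

Emit:
carry_out --increments '[[[-1.1, 0.45, -0.09, 0, 0, 0], [-2.19, 0.91, -0.18, 0, 0, 0]]]'

```text
t: 7.72
position: [0.6144, 0.0502, 0.2179]
tcp_rot: [0.252, -0.605, 0.697, -0.292]
ft_force: [2.6, -8.3, 3.6]
finger_gap: 0.0209
```

```bash
python3 arc.py 24 1 2 3
```

```text
t 7.72 dial mm [63.72 27.17 62.63] r 69.28 ang 23.09 world [0.6144 0.0502 0.2179] Fdial [ 5.12 -7.9   0.84] gap 20.92 j [ 0.01 -0.23  2.21 -0.3   0.39  1.95]
[[-1.08, 0.49, -0.09, 0, 0, 0], [-2.15, 0.99, -0.19, 0, 0, 0], [-3.21, 1.51, -0.29, 0, 0, 0]]
```

Emit:
carry_out --increments '[[[0, 0, 0, 0, 0, 0]]]'

```text
t: 7.8
position: [0.6144, 0.05, 0.2179]
tcp_rot: [0.252, -0.605, 0.697, -0.292]
ft_force: [1.9, -5.6, 2.7]
finger_gap: 0.0206
```

```bash
python3 go.py
```

```text
t 7.80 dial mm [63.77 27.03 62.63] r 69.27 ang 22.97 world [0.6144 0.05   0.2179] Fdial [ 3.7  -5.26  0.72] gap 20.63 j [ 0.01 -0.23  2.21 -0.3   0.39  1.95]
```

Emit:
carry_out --increments '[[[-0.54, 0.24, -0.05, 0, 0, 0], [-0.54, 0.24, -0.05, 0, 0, 0]]]'

```text
t: 7.97
position: [0.6144, 0.0501, 0.2179]
tcp_rot: [0.252, -0.605, 0.697, -0.293]
ft_force: [2.1, -6.1, 1.9]
finger_gap: 0.0207
```

```bash
python3 go.py
```

```text
t 7.97 dial mm [63.75 27.13 62.65] r 69.28 ang 23.06 world [0.6144 0.0501 0.2179] Fdial [ 3.49 -5.72 -0.17] gap 20.68 j [ 0.01 -0.23  2.21 -0.3   0.39  1.96]
```

Emit:
carry_out --increments '[[[-0.54, 0.24, -0.05, 0, 0, 0], [-0.54, 0.24, -0.05, 0, 0, 0]]]'

```text
t: 8.13
position: [0.6143, 0.0502, 0.2179]
tcp_rot: [0.252, -0.604, 0.697, -0.293]
ft_force: [2.3, -9.5, 3.1]
finger_gap: 0.0207
```

```bash
python3 go.py
```

```text
t 8.13 dial mm [63.69 27.22 62.66] r 69.26 ang 23.14 world [0.6143 0.0502 0.2179] Fdial [ 4.74 -9.12  0.46] gap 20.72 j [ 0.01 -0.23  2.21 -0.3   0.39  1.96]
```

Emit:
carry_out --increments '[[[0.8, -0.36, 0.07, 0, 0, 0], [1.6, -0.73, 0.15, 0, 0, 0], [1.6, -0.73, 0.15, 0, 0, 0]]]' --grip_force 10

```text
t: 8.38
position: [0.6145, 0.0499, 0.2179]
tcp_rot: [0.253, -0.605, 0.697, -0.292]
ft_force: [-0.1, -1.7, 2.9]
finger_gap: 0.0211
```

```bash
python3 go.py
```

```text
t 8.38 dial mm [63.89 26.88 62.61] r 69.31 ang 22.82 world [0.6145 0.0499 0.2179] Fdial [ 1.72 -1.72  2.28] gap 21.13 j [ 0.01 -0.23  2.21 -0.29  0.39  1.95]
```

Emit:
carry_out --increments '[[[0, 0, 0, 0, 0, 0], [0, 0, 0, 0, 0, 0], [0, 0, 0, 0, 0, 0]]]' --hand 50

```text
t: 8.63
position: [0.6137, 0.05, 0.2166]
tcp_rot: [0.252, -0.605, 0.697, -0.291]
ft_force: [-0.3, -0.2, -0.2]
finger_gap: 0.0338
```

Emit:
carry_out --increments '[[[0, 0, -20, 0, 0, 0], [0, 0, -50, 0, 0, 0], [0, 0, -80, 0, 0, 0], [0, 0, -80, 0, 0, 0]]]'

```text
t: 8.97
position: [0.5577, 0.0588, 0.2792]
tcp_rot: [0.255, -0.604, 0.696, -0.294]
ft_force: [0.7, 0.1, 1.2]
finger_gap: 0.0489
```

```bash
python3 go.py -63 -40 110 17 0;  python3 look.py d1 top 250 150 100 100; python3 look.py d2 side 250 180 100 75
```

```text
t 8.97 dial mm [ 51.98  27.89 145.72] r 58.99 ang 28.22 world [0.5577 0.0588 0.2792] Fdial [1.22 0.22 0.59] gap 48.95 j [ 0.04 -0.48  2.28 -0.24  0.57  1.9 ]
[68.09, 119.5, 13.69, -10.7, -1.71, -17.07]
6.0
8.0
```

View pics/d1.png

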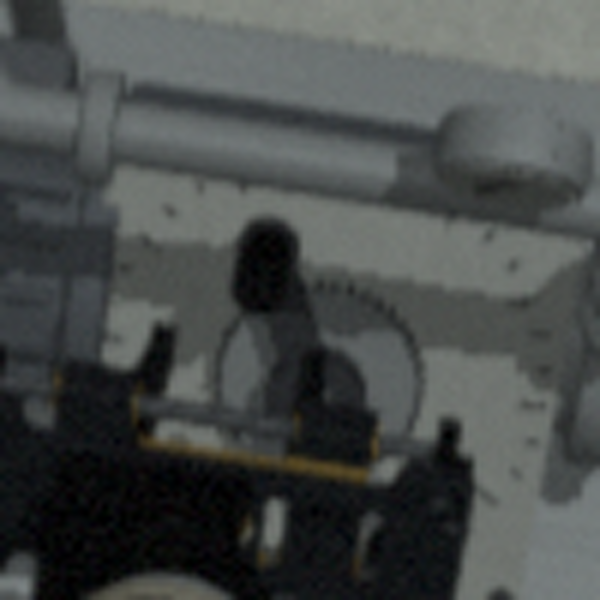

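View pics/d2.png

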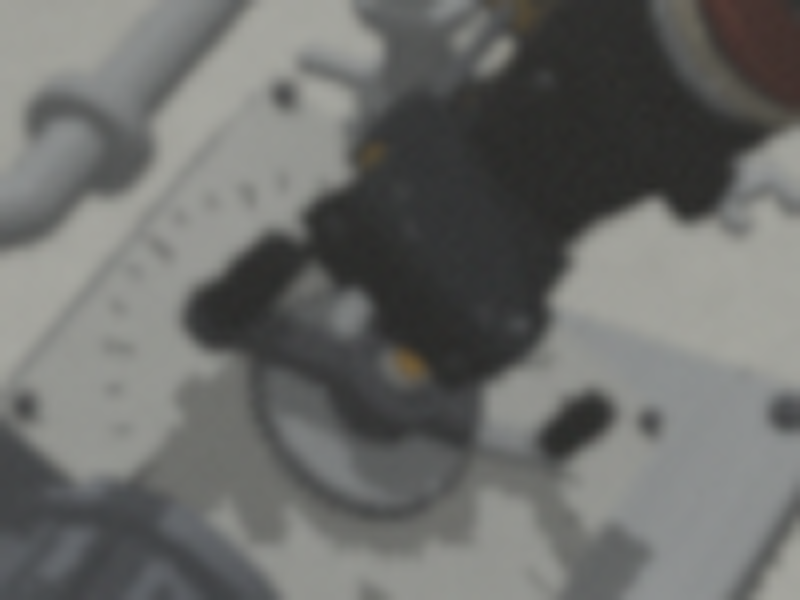

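```bash
python3 go.py -63 -40 130 32 0
```

```text
t 9.07 dial mm [ 50.23  27.44 142.33] r 57.23 ang 28.65 world [0.5582 0.0582 0.2754] Fdial [0.21 0.17 0.32] gap 49.62 j [ 0.04 -0.48  2.28 -0.24  0.57  1.9 ]
[67.65, 113.46, -8.45, -10.25, -3.12, -32.02]
```

Emit:
carry_out --increments '[[[16, 27, -10, -2, -0.6, -6.4], [32, 54, -12, -4, -1.2, -12.8], [48, 81, -12, -6, -1.9, -19.2], [68, 113, -8, -8, -2.5, -25.6], [68, 113, -8, -10.3, -3.1, -32]]]'

```text
t: 9.48
position: [0.4607, 0.0019, 0.1935]
tcp_rot: [-0.144, 0.777, -0.549, 0.273]
ft_force: [-0.7, -0.3, -0.8]
finger_gap: 0.0501
```

Emit:
carry_out --increments '[[[0, 0, 0, 0, 0, 0], [0, 0, 0, 0, 0, 0]]]'

```text
t: 9.65
position: [0.4642, 0.0018, 0.1981]
tcp_rot: [-0.146, 0.773, -0.552, 0.276]
ft_force: [0.9, 0.7, 1.1]
finger_gap: 0.0498
```

```bash
python3 go.py -63 -40 70 32 0; python3 look.py e1 top 250 170 100 100; python3 look.py e2 side 270 180 100 75
```

```text
t 9.65 dial mm [-64.   -41.39 127.9 ] r 76.22 ang -147.11 world [0.4642 0.0018 0.1981] Fdial [1.25 0.86 0.46] gap 49.80 j [-0.19 -0.68  2.47  0.05  0.71  1.02]
[-1.23, -0.2, 57.91, -1.28, -0.5, -5.22]
6.0
8.0
```

View pics/e1.png

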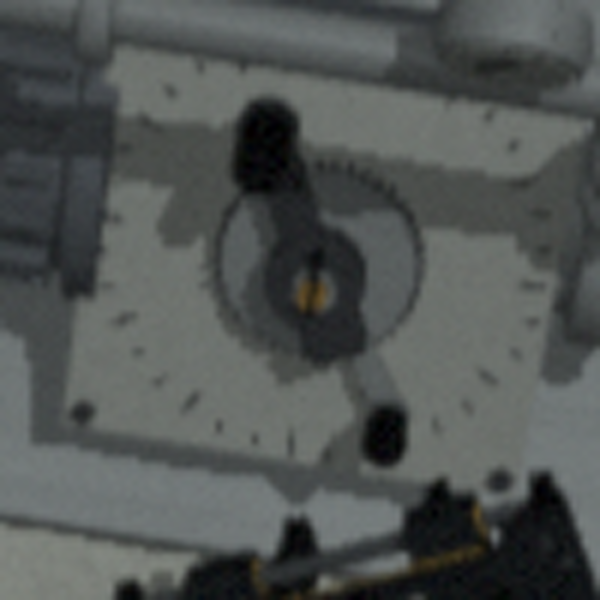

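View pics/e2.png

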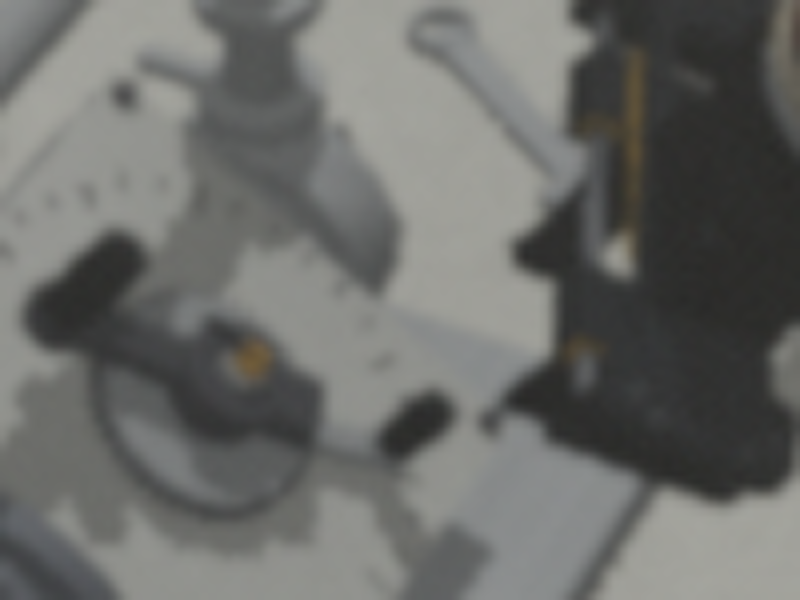

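Emit:
carry_out --increments '[[[-1, 0, 20, -1.2, -0.5, -5], [-1, 0, 40, -1.2, -0.5, -5], [-1, 0, 58, -1.2, -0.5, -5], [-1, 0, 58, -1.2, -0.5, -5], [-1, 0, 58, -1.2, -0.5, -5]]]'

```text
t: 10.17
position: [0.4981, -0.0004, 0.1515]
tcp_rot: [-0.128, 0.801, -0.518, 0.272]
ft_force: [0.7, -1.2, -0.9]
finger_gap: 0.05
```

```bash
python3 go.py -63.3 -40.3 39 32 0; python3 look.py f1 top 250 170 100 100; python3 look.py f2 side 270 180 100 75
```

```text
t 10.17 dial mm [-63.01 -38.93  70.32] r 74.06 ang -148.29 world [ 4.981e-01 -4.000e-04  1.515e-01] Fdial [ 0.19 -1.11 -1.23] gap 50.01 j [-0.17 -0.44  2.42  0.05  0.55  0.94]
[1.06, 1.02, 31.32, -0.08, 0.12, 0.05]
6.0
8.0
```

View pics/f1.png

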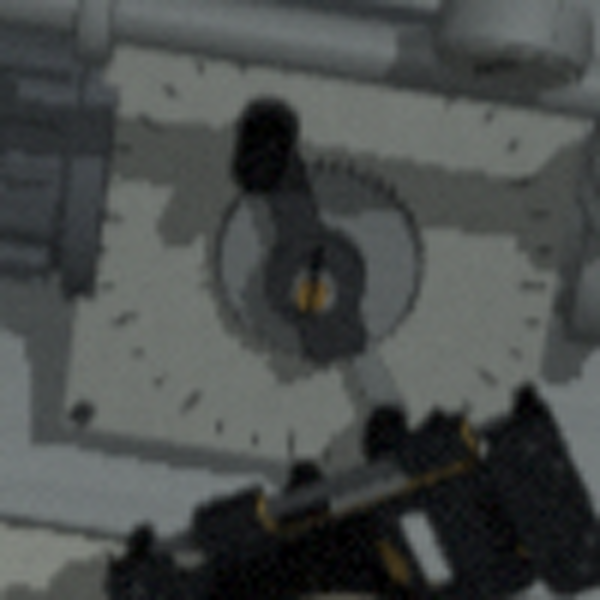

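View pics/f2.png

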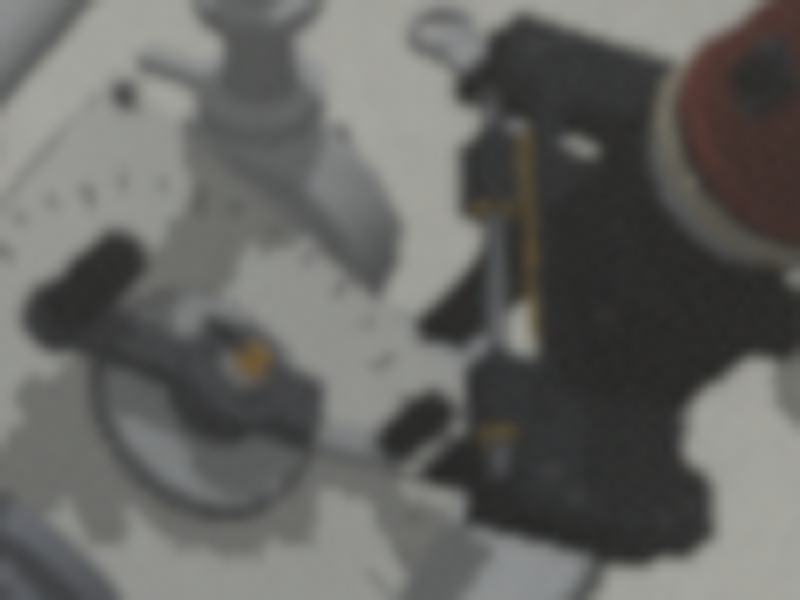

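Emit:
carry_out --increments '[[[2, 0, 15, 0, 0, 0], [2, 0, 31, 0, 0, 0], [2, 0, 31, 0, 0, 0]]]'

```text
t: 10.52
position: [0.5168, -0.0053, 0.1273]
tcp_rot: [-0.128, 0.8, -0.518, 0.273]
ft_force: [-0.6, -0.0, -1.0]
finger_gap: 0.05
```

```bash
python3 go.py -63.3 -40.3 39 32 0; python3 look.py g1 top 280 215 60 60; python3 look.py g2 side 270 180 100 75
```

```text
t 10.52 dial mm [-61.11 -41.24  39.54] r 73.72 ang -145.99 world [ 0.5168 -0.0053  0.1273] Fdial [-1.05 -0.12 -0.44] gap 49.95 j [-0.18 -0.33  2.4   0.06  0.46  0.93]
[-1.95, 1.36, 0.54, -0.18, 0.0, 0.07]
10.0
8.0
```

View pics/g1.png

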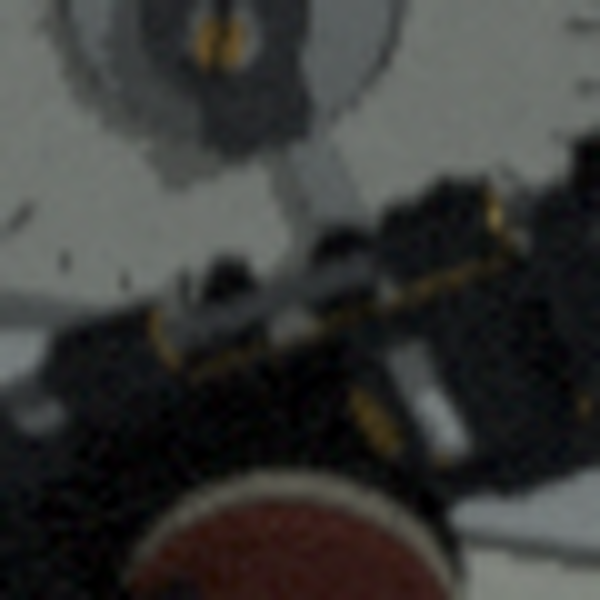

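View pics/g2.png

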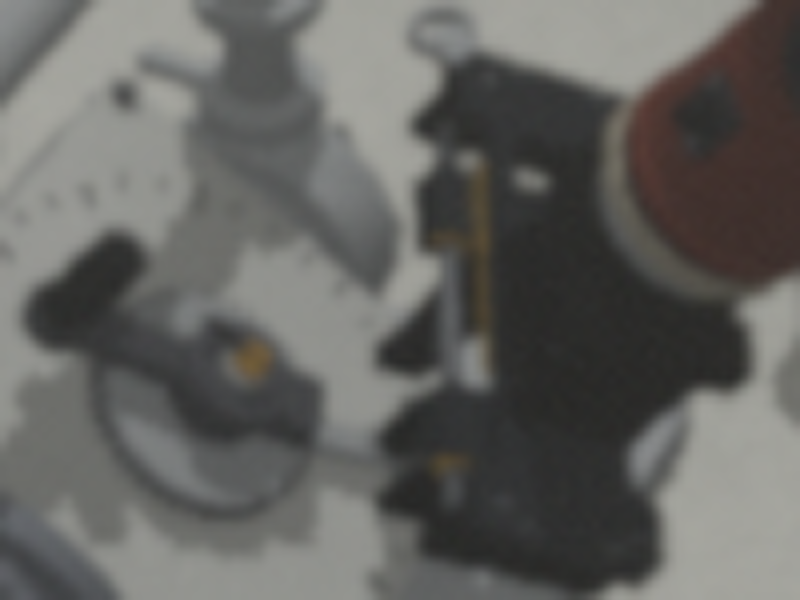

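Emit:
carry_out --increments '[[[0, 1, 0, 0, 0, 0], [0, 1, 0, 0, 0, 0], [0, 1, 0, 0, 0, 0], [0, 1, 0, 0, 0, 0], [0, 1, 0, 0, 0, 0]]]' --hand 0 --grip_force 3

```text
t: 11.03
position: [0.5159, -0.0058, 0.1278]
tcp_rot: [-0.129, 0.8, -0.518, 0.274]
ft_force: [-0.5, 0.6, 1.1]
finger_gap: 0.0245
```

Emit:
carry_out --increments '[[[0, 0, 0, 0, 0, 0], [0, 0, 0, 0, 0, 0], [0, 0, 0, 0, 0, 0], [0, 0, 0, 0, 0, 0]]]'

```text
t: 11.37
position: [0.5156, -0.0051, 0.1271]
tcp_rot: [-0.129, 0.801, -0.518, 0.273]
ft_force: [-1.5, 4.5, 1.3]
finger_gap: 0.0176
```

```bash
python3 go.py
```

```text
t 11.37 dial mm [-62.25 -41.15  40.03] r 74.62 ang -146.53 world [ 0.5156 -0.0051  0.1271] Fdial [-0.93  4.21  2.26] gap 17.59 j [-0.18 -0.33  2.4   0.06  0.46  0.92]
```

```bash
cat > rarc.py <<'E'
import sys
from station import *
from h import *
st=get_state();report(st)
phi,*ds=[float(x) for x in sys.argv[1:]]
u=lambda a:np.array([np.cos(np.radians(a)),np.sin(np.radians(a)),0])
Q=q2R(st["tcp_rot"]);R0=Q.as_matrix()
L=(toolR(0,0).inv()*Q).as_rotvec(degrees=True); print("tool vs psi0:",L.round(2))
n=R0.T@RD[:,2]
P0=np.array([-62.25,-41.15]); p=todial(st["position"])[0][:2]*1e3; c=np.linalg.norm(p-P0); print("chord %.2f turn %.2f"%(c,np.degrees(2*np.arcsin(c/150))))
print([(R0.T@RD@(75*(u(phi+d)-u(phi)))).round(2).tolist()+(n*d).round(2).tolist() for d in ds])
E
python3 rarc.py -147 -4 -8 -12 -16 -20
```

```text
t 11.37 dial mm [-62.25 -41.15  40.03] r 74.62 ang -146.53 world [ 0.5156 -0.0051  0.1271] Fdial [-0.93  4.21  2.26] gap 17.59 j [-0.18 -0.33  2.4   0.06  0.46  0.92]
tool vs psi0: [  0.17  -0.11 -32.09]
chord 0.00 turn 0.00
[[-5.23, -0.1, 0.01, 0.0, 0.01, 4.0], [-10.45, -0.56, 0.01, 0.01, 0.03, 8.0], [-15.62, -1.39, 0.02, 0.01, 0.04, 12.0], [-20.72, -2.58, 0.03, 0.02, 0.05, 16.0], [-25.72, -4.11, 0.04, 0.02, 0.07, 20.0]]
```

Emit:
carry_out --increments '[[[0, 0, 0, 0, 0, 0], [0, 0, 0, 0, 0, 0]]]' --grip_force 40

```text
t: 11.53
position: [0.5156, -0.0051, 0.1272]
tcp_rot: [-0.129, 0.801, -0.518, 0.273]
ft_force: [-2.3, 5.0, 3.0]
finger_gap: 0.0169
```

```bash
python3 go.py
```

```text
t 11.53 dial mm [-62.18 -41.16  40.07] r 74.57 ang -146.49 world [ 0.5156 -0.0051  0.1272] Fdial [-0.71  4.66  4.17] gap 16.87 j [-0.18 -0.33  2.4   0.06  0.46  0.92]
```

Emit:
carry_out --increments '[[[-5.2, -0.1, 0, 0, 0, 4], [-10.4, -0.56, 0, 0, 0, 8], [-15.6, -1.39, 0, 0, 0, 12], [-20.7, -2.58, 0, 0, 0, 16], [-20.7, -2.58, 0, 0, 0, 16]]]'

```text
t: 11.95
position: [0.5115, 0.014, 0.1226]
tcp_rot: [-0.165, 0.72, -0.624, 0.253]
ft_force: [-0.8, -3.0, 1.8]
finger_gap: 0.0167
```

```bash
python3 rarc.py -163 -2 -4 -6 -8 -10 -12
```

```text
t 11.95 dial mm [-70.32 -22.79  40.14] r 73.92 ang -162.04 world [0.5115 0.014  0.1226] Fdial [ 0.67 -3.08  1.69] gap 16.72 j [-0.12 -0.33  2.41 -0.02  0.44  1.32]
tool vs psi0: [  0.22  -0.05 -16.02]
chord 20.05 turn 15.36
[[-2.62, -0.0, 0.0, 0.0, 0.01, 2.0], [-5.23, -0.09, 0.0, 0.0, 0.02, 4.0], [-7.85, -0.28, 0.0, 0.0, 0.02, 6.0], [-10.45, -0.55, 0.0, 0.0, 0.03, 8.0], [-13.04, -0.92, 0.01, 0.0, 0.04, 10.0], [-15.62, -1.37, 0.01, 0.0, 0.05, 12.0]]
```

Emit:
carry_out --increments '[[[-4, 0, 0, 0, 0, 3], [-7.85, -0.28, 0, 0, 0, 6], [-13, -0.9, 0, 0, 0, 10], [-17.4, -1.75, 0, 0, 0, 13.4], [-17.4, -1.75, 0, 0, 0, 13.4]]]'

```text
t: 12.37
position: [0.5115, 0.0313, 0.1209]
tcp_rot: [0.194, -0.643, 0.703, -0.232]
ft_force: [-1.3, -2.1, 2.2]
finger_gap: 0.017
```

```bash
python3 rarc.py -176.4 -0.5 -1 -2
```

```text
t 12.37 dial mm [-73.26  -5.66  40.15] r 73.47 ang -175.58 world [0.5115 0.0313 0.1209] Fdial [ 0.47 -2.23  2.38] gap 17.00 j [-0.07 -0.32  2.41 -0.09  0.44  1.66]
tool vs psi0: [ 0.21 -0.08 -2.75]
chord 37.16 turn 28.69
[[-0.65, 0.01, 0.0, 0.0, 0.0, 0.5], [-1.31, 0.01, 0.0, 0.0, 0.0, 1.0], [-2.62, -0.01, 0.0, 0.0, 0.01, 2.0]]
```

Emit:
carry_out --increments '[[[-1.6, 0, 0, 0, 0, 1.2], [-1.6, 0, 0, 0, 0, 1.2], [-1.6, 0, 0, 0, 0, 1.2]]]'

```text
t: 12.62
position: [0.5116, 0.0326, 0.1208]
tcp_rot: [0.196, -0.637, 0.709, -0.231]
ft_force: [-0.9, -3.1, 3.0]
finger_gap: 0.017
```

```bash
python3 rarc.py -177.6 -0.5 -1 -2
```

```text
t 12.62 dial mm [-73.34  -4.36  40.13] r 73.47 ang -176.59 world [0.5116 0.0326 0.1208] Fdial [ 1.35 -3.18  2.74] gap 16.96 j [-0.06 -0.31  2.4  -0.1   0.44  1.69]
tool vs psi0: [ 0.21 -0.08 -1.67]
chord 38.42 turn 29.68
[[-0.65, 0.01, 0.0, 0.0, 0.0, 0.5], [-1.31, 0.01, 0.0, 0.0, 0.0, 1.0], [-2.62, -0.01, 0.0, 0.0, 0.01, 2.0]]
```

Emit:
carry_out --increments '[[[0.8, 0, 0, 0, 0, 0], [0.8, 0, 0, 0, 0, 0], [0.8, 0, 0, 0, 0, 0], [0.8, 0, 0, 0, 0, 0]]]' --hand 50 --grip_force 10

```text
t: 12.95
position: [0.5107, 0.0322, 0.1199]
tcp_rot: [0.196, -0.636, 0.71, -0.23]
ft_force: [-0.0, 0.0, -0.1]
finger_gap: 0.0358
```

Emit:
carry_out --increments '[[[0, 0, -20, 0, 0, 0], [0, 0, -45, 0, 0, 0], [0, 0, -75, 0, 0, 0], [0, 0, -110, 0, 0, 0], [0, 0, -110, 0, 0, 0]]]'

```text
t: 13.37
position: [0.4498, 0.0411, 0.2193]
tcp_rot: [0.201, -0.634, 0.709, -0.235]
ft_force: [1.6, 1.3, 1.8]
finger_gap: 0.0499
```

```bash
cat > pre.py <<'E'
import sys
from station import *
from h import *
x,y=[float(a)/1e3 for a in sys.argv[1:3]]
st=get_state();report(st);R=toolR(0,10);X=fromdial([[x,y,.063]])[0]
for d in(.08,0): print(plan(st,X-R.as_matrix()[:,2]*d,R))
E
python3 pre.py 64 27;python3 look.py h1 top 250 170 100 100
```

```text
t 13.37 dial mm [-67.94  -4.41 156.62] r 68.08 ang -176.29 world [0.4498 0.0411 0.2193] Fdial [2.22 1.54 0.66] gap 49.86 j [-0.05 -0.73  2.46 -0.07  0.79  1.67]
[-28.22, -118.55, 17.02, 8.99, 0.32, 1.5]
[-27.62, -131.04, 96.03, 8.99, 0.32, 1.5]
6.0
```

View pics/h1.png

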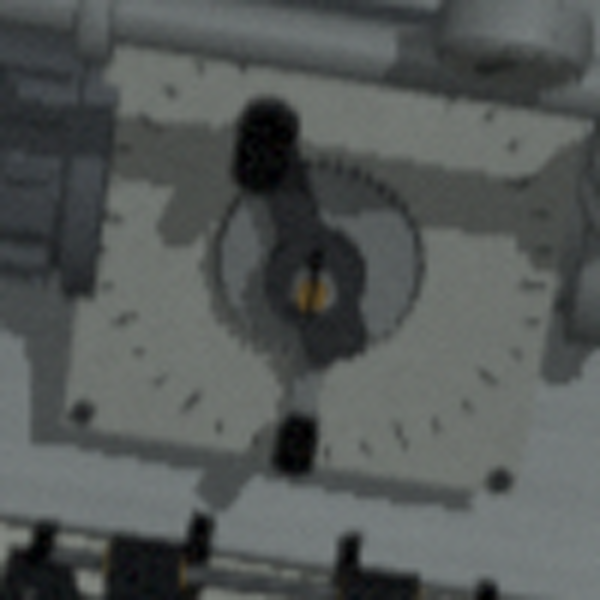

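Emit:
carry_out --increments '[[[-7, -30, -5, 3, 0, 0.5], [-14, -60, -5, 6, 0.2, 1], [-21, -90, 0, 9, 0.3, 1.5], [-28, -119, 10, 9, 0.3, 1.5], [-28, -119, 17, 9, 0.3, 1.5]]]'

```text
t: 13.83
position: [0.562, 0.0576, 0.2663]
tcp_rot: [0.248, -0.608, 0.698, -0.285]
ft_force: [0.4, -0.2, 1.0]
finger_gap: 0.0503
```

Emit:
carry_out --increments '[[[0, 0, 0, 0, 0, 0], [0, 0, 0, 0, 0, 0]]]'

```text
t: 14.0
position: [0.5566, 0.0567, 0.2611]
tcp_rot: [0.244, -0.609, 0.7, -0.282]
ft_force: [-1.0, -0.2, -1.2]
finger_gap: 0.0499
```

```bash
python3 pre.py 64 27
```

```text
t 14.00 dial mm [ 40.94  25.72 131.32] r 48.35 ang 32.14 world [0.5566 0.0567 0.2611] Fdial [-1.46 -0.35 -0.45] gap 49.88 j [ 0.03 -0.45  2.27 -0.22  0.57  1.87]
[-1.25, -10.67, -8.94, 1.18, -0.14, 0.04]
[-1.44, -12.32, 71.05, 1.18, -0.14, 0.04]
```

Emit:
carry_out --increments '[[[-1.4, -12, 10, 1.2, 0, 0], [-1.4, -12, 30, 1.2, 0, 0], [-1.4, -12, 50, 1.2, 0, 0], [-1.4, -12, 69, 1.2, 0, 0], [-1.4, -12, 69, 1.2, 0, 0]]]'

```text
t: 14.42
position: [0.6126, 0.0496, 0.2188]
tcp_rot: [0.25, -0.606, 0.697, -0.289]
ft_force: [-0.9, -0.6, -1.1]
finger_gap: 0.0501
```

Emit:
carry_out --increments '[[[0, 0, 0, 0, 0, 0]]]'

```text
t: 14.5
position: [0.6127, 0.05, 0.2212]
tcp_rot: [0.251, -0.606, 0.697, -0.29]
ft_force: [0.1, -1.0, 1.2]
finger_gap: 0.0498
```

```bash
python3 go.py 64 27 62.7 0 10;python3 look.py i1 top 250 150 100 75
```

```text
t 14.50 dial mm [64.36 26.72 66.3 ] r 69.69 ang 22.55 world [0.6127 0.05   0.2212] Fdial [ 0.88 -0.98  0.89] gap 49.83 j [ 0.01 -0.24  2.21 -0.28  0.4   1.93]
[-0.29, 0.99, 3.48, -0.13, -0.15, 0.01]
8.0
```

View pics/i1.png

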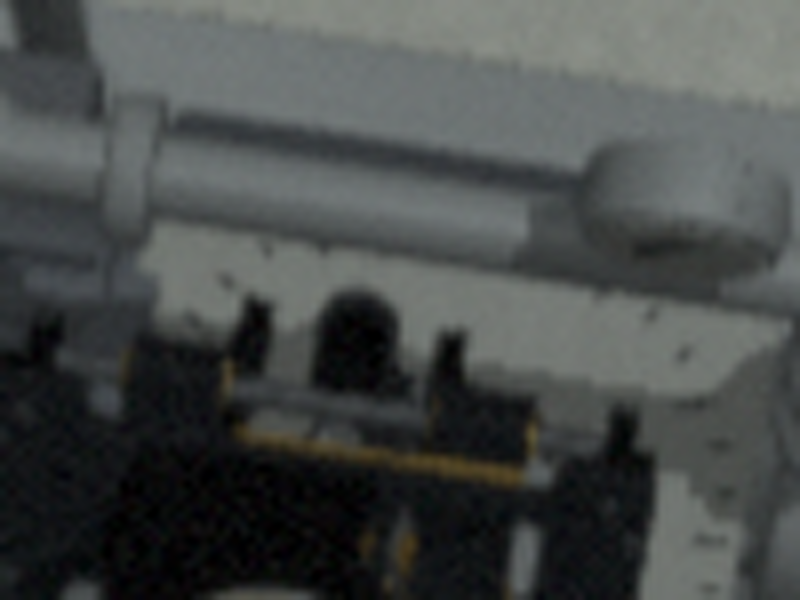

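Emit:
carry_out --increments '[[[0.3, 1, 3.5, 0, 0, 0], [0.3, 1, 3.5, 0, 0, 0], [0.3, 1, 3.5, 0, 0, 0], [0.3, 1, 3.5, 0, 0, 0], [0.3, 1, 3.5, 0, 0, 0]]]' --hand 0 --grip_force 3

```text
t: 14.97
position: [0.6161, 0.0498, 0.2209]
tcp_rot: [0.253, -0.606, 0.696, -0.292]
ft_force: [0.5, 1.1, -0.3]
finger_gap: 0.0244
```

Emit:
carry_out --increments '[[[0, 0, 0, 0, 0, 0], [0, 0, 0, 0, 0, 0], [0, 0, 0, 0, 0, 0]]]'

```text
t: 15.22
position: [0.6163, 0.0497, 0.2207]
tcp_rot: [0.253, -0.606, 0.696, -0.292]
ft_force: [-2.6, -0.7, 2.9]
finger_gap: 0.0214
```

```bash
python3 go.py
```

```text
t 15.22 dial mm [66.99 26.92 63.87] r 72.20 ang 21.89 world [0.6163 0.0497 0.2207] Fdial [-0.33 -1.06  3.8 ] gap 21.37 j [ 0.01 -0.23  2.21 -0.28  0.39  1.93]
```

```bash
python3 arc.py 23.4 -1.5 -3 -4.5 -6 ; python3 arc.py 17.4 -0.75 -1.5 -2.25 -3
```

```text
t 15.22 dial mm [66.99 26.92 63.87] r 72.20 ang 21.89 world [0.6163 0.0497 0.2207] Fdial [-0.33 -1.06  3.8 ] gap 21.37 j [ 0.01 -0.23  2.21 -0.28  0.39  1.93]
[[1.64, -0.67, 0.13, 0, 0, 0], [3.3, -1.31, 0.25, 0, 0, 0], [4.98, -1.89, 0.36, 0, 0, 0], [6.67, -2.44, 0.46, 0, 0, 0]]
t 15.22 dial mm [66.99 26.92 63.87] r 72.20 ang 21.89 world [0.6163 0.0497 0.2207] Fdial [-0.33 -1.06  3.8 ] gap 21.37 j [ 0.01 -0.23  2.21 -0.28  0.39  1.93]
[[0.85, -0.26, 0.05, 0, 0, 0], [1.71, -0.5, 0.1, 0, 0, 0], [2.56, -0.74, 0.14, 0, 0, 0], [3.42, -0.96, 0.18, 0, 0, 0]]
```

Emit:
carry_out --increments '[[[0, 0, 0, 0, 0, 0], [1.65, -0.68, 0.1, 0, 0, 0], [3.3, -1.33, 0.2, 0, 0, 0], [4.95, -1.9, 0.35, 0, 0, 0], [6.65, -2.5, 0.45, 0, 0, 0]]]' --grip_force 15

```text
t: 15.63
position: [0.6177, 0.0437, 0.2224]
tcp_rot: [0.254, -0.605, 0.696, -0.291]
ft_force: [-0.3, 5.1, 2.1]
finger_gap: 0.0206
```

```bash
python3 go.py
```

```text
t 15.63 dial mm [69.8  21.2  63.93] r 72.95 ang 16.89 world [0.6177 0.0437 0.2224] Fdial [0.36 4.99 2.26] gap 20.64 j [-0.01 -0.23  2.21 -0.24  0.39  1.89]
```

Emit:
carry_out --increments '[[[0.85, -0.26, 0.05, 0, 0, 0], [1.71, -0.5, 0.1, 0, 0, 0], [2.56, -0.74, 0.14, 0, 0, 0]]]'

```text
t: 15.88
position: [0.6183, 0.0407, 0.2232]
tcp_rot: [0.254, -0.605, 0.696, -0.292]
ft_force: [2.1, 5.5, 2.7]
finger_gap: 0.0211
```

```bash
python3 arc.py 15.1 -0.5 -1 -1.5
```

```text
t 15.88 dial mm [71.09 18.38 64.04] r 73.43 ang 14.49 world [0.6183 0.0407 0.2232] Fdial [2.65 5.78 1.45] gap 21.15 j [-0.02 -0.23  2.21 -0.23  0.39  1.87]
[[0.57, -0.15, 0.03, 0, 0, 0], [1.15, -0.29, 0.06, 0, 0, 0], [1.72, -0.43, 0.08, 0, 0, 0]]
```

Emit:
carry_out --increments '[[[0.57, -0.15, 0.03, 0, 0, 0], [1.15, -0.29, 0.06, 0, 0, 0]]]'

```text
t: 16.05
position: [0.6185, 0.0396, 0.2236]
tcp_rot: [0.254, -0.605, 0.696, -0.292]
ft_force: [4.0, 4.5, 2.3]
finger_gap: 0.0204
```

```bash
python3 arc.py 14.1 -0.5 -1 -1.5
```

```text
t 16.05 dial mm [71.6  17.24 64.1 ] r 73.64 ang 13.54 world [0.6185 0.0396 0.2236] Fdial [ 4.07  5.01 -0.07] gap 20.36 j [-0.02 -0.24  2.21 -0.23  0.39  1.87]
[[0.58, -0.14, 0.03, 0, 0, 0], [1.15, -0.28, 0.05, 0, 0, 0], [1.73, -0.41, 0.08, 0, 0, 0]]
```

Emit:
carry_out --increments '[[[0.57, -0.15, 0.03, 0, 0, 0], [0.57, -0.15, 0.03, 0, 0, 0]]]'

```text
t: 16.22
position: [0.6187, 0.0389, 0.2237]
tcp_rot: [0.254, -0.605, 0.696, -0.292]
ft_force: [2.7, 4.9, 2.5]
finger_gap: 0.021
```

```bash
python3 arc.py 13.6 -0.5 -1 -1.5
```

```text
t 16.22 dial mm [71.87 16.61 64.12] r 73.76 ang 13.01 world [0.6187 0.0389 0.2237] Fdial [3.08 5.18 0.93] gap 21.02 j [-0.02 -0.24  2.2  -0.22  0.39  1.86]
[[0.58, -0.14, 0.03, 0, 0, 0], [1.16, -0.27, 0.05, 0, 0, 0], [1.74, -0.39, 0.07, 0, 0, 0]]
```

Emit:
carry_out --increments '[[[0.58, 0.1, 0.03, 0, 0, 0], [0.58, 0.1, 0.03, 0, 0, 0]]]'

```text
t: 16.38
position: [0.6187, 0.0384, 0.2239]
tcp_rot: [0.254, -0.605, 0.695, -0.292]
ft_force: [4.2, 4.5, 1.7]
finger_gap: 0.0208
```

```bash
python3 go.py
```

```text
t 16.38 dial mm [72.06 16.07 64.16] r 73.83 ang 12.57 world [0.6187 0.0384 0.2239] Fdial [ 3.87  5.01 -0.69] gap 20.78 j [-0.02 -0.24  2.21 -0.22  0.39  1.86]
```

Emit:
carry_out --increments '[[[0.58, 0.1, 0.03, 0, 0, 0], [0.58, 0.1, 0.03, 0, 0, 0]]]'

```text
t: 16.55
position: [0.6187, 0.0378, 0.2239]
tcp_rot: [0.254, -0.605, 0.695, -0.292]
ft_force: [5.5, 6.2, 1.8]
finger_gap: 0.0208
```

```bash
python3 go.py
```

```text
t 16.55 dial mm [72.14 15.55 64.17] r 73.79 ang 12.17 world [0.6187 0.0378 0.2239] Fdial [ 4.78  6.88 -1.18] gap 20.82 j [-0.02 -0.24  2.21 -0.22  0.39  1.85]
```

Emit:
carry_out --increments '[[[0.5, 0.1, 0, 0, 0, 0], [0.5, 0.1, 0, 0, 0, 0]]]'

```text
t: 16.72
position: [0.6187, 0.0376, 0.224]
tcp_rot: [0.255, -0.605, 0.695, -0.292]
ft_force: [6.2, 6.3, 0.9]
finger_gap: 0.021
```

```bash
python3 go.py
```

```text
t 16.72 dial mm [72.18 15.26 64.21] r 73.78 ang 11.94 world [0.6187 0.0376 0.224 ] Fdial [ 4.86  7.07 -2.28] gap 20.96 j [-0.02 -0.24  2.21 -0.22  0.39  1.85]
```

Emit:
carry_out --increments '[[[0.5, 0.1, 0, 0, 0, 0], [0.5, 0.1, 0, 0, 0, 0]]]'

```text
t: 16.88
position: [0.6187, 0.0374, 0.224]
tcp_rot: [0.255, -0.605, 0.695, -0.292]
ft_force: [6.5, 7.8, 2.3]
finger_gap: 0.0208
```

```bash
python3 go.py
```

```text
t 16.88 dial mm [72.21 15.08 64.25] r 73.76 ang 11.79 world [0.6187 0.0374 0.224 ] Fdial [ 5.66  8.56 -1.21] gap 20.75 j [-0.02 -0.24  2.21 -0.21  0.39  1.85]
```

```bash
python3 arc.py 12.5 2.5 5 7 8 9
```

```text
t 16.88 dial mm [72.21 15.08 64.25] r 73.76 ang 11.79 world [0.6187 0.0374 0.224 ] Fdial [ 5.66  8.56 -1.21] gap 20.75 j [-0.02 -0.24  2.21 -0.21  0.39  1.85]
[[-2.88, 0.7, -0.13, 0, 0, 0], [-5.73, 1.51, -0.28, 0, 0, 0], [-7.98, 2.25, -0.42, 0, 0, 0], [-9.09, 2.65, -0.49, 0, 0, 0], [-10.2, 3.07, -0.57, 0, 0, 0]]
```

Emit:
carry_out --increments '[[[-2.9, 1.5, -0.1, 0, 0, 0], [-5.7, 3.5, -0.3, 0, 0, 0], [-8, 5, -0.4, 0, 0, 0], [-10.2, 6, -0.6, 0, 0, 0]]]'

```text
t: 17.22
position: [0.6164, 0.0469, 0.2216]
tcp_rot: [0.255, -0.605, 0.695, -0.294]
ft_force: [8.5, -1.8, 3.5]
finger_gap: 0.0205
```

```bash
python3 arc.py 20.5 .5 1 1.5 2
```

```text
t 17.22 dial mm [67.96 24.2  64.3 ] r 72.13 ang 19.60 world [0.6164 0.0469 0.2216] Fdial [ 9.11 -0.63 -2.14] gap 20.51 j [ 0.   -0.24  2.21 -0.27  0.38  1.92]
[[-0.56, 0.21, -0.04, 0, 0, 0], [-1.11, 0.42, -0.08, 0, 0, 0], [-1.66, 0.63, -0.12, 0, 0, 0], [-2.21, 0.85, -0.17, 0, 0, 0]]
```

Emit:
carry_out --increments '[[[-0.56, 0, 0, 0, 0, 0], [-1.1, 0, 0, 0, 0, 0]]]'

```text
t: 17.38
position: [0.6163, 0.0479, 0.2213]
tcp_rot: [0.255, -0.605, 0.695, -0.294]
ft_force: [6.5, -1.5, 4.8]
finger_gap: 0.0212
```

```bash
python3 go.py
```

```text
t 17.38 dial mm [67.54 25.2  64.19] r 72.09 ang 20.46 world [0.6163 0.0479 0.2213] Fdial [ 8.23 -0.58  0.1 ] gap 21.18 j [ 0.   -0.23  2.21 -0.28  0.39  1.93]
```

Emit:
carry_out --increments '[[[-0.6, 0.1, 0, 0, 0, 0], [-0.6, 0.1, 0, 0, 0, 0]]]'

```text
t: 17.55
position: [0.6161, 0.0484, 0.2211]
tcp_rot: [0.254, -0.605, 0.695, -0.293]
ft_force: [5.5, -0.8, 4.9]
finger_gap: 0.0209
```

```bash
python3 go.py
```

```text
t 17.55 dial mm [67.24 25.71 64.15] r 71.98 ang 20.92 world [0.6161 0.0484 0.2211] Fdial [ 7.31 -0.05  0.82] gap 20.91 j [ 0.01 -0.23  2.21 -0.28  0.39  1.93]
```

Emit:
carry_out --increments '[[[-0.6, 0.2, 0, 0, 0, 0], [-0.6, 0.2, 0, 0, 0, 0]]]'

```text
t: 17.72
position: [0.6159, 0.0492, 0.2208]
tcp_rot: [0.254, -0.605, 0.695, -0.293]
ft_force: [4.2, -0.5, 4.8]
finger_gap: 0.0206
```

```bash
python3 go.py
```

```text
t 17.72 dial mm [66.83 26.38 64.09] r 71.85 ang 21.54 world [0.6159 0.0492 0.2208] Fdial [6.23 0.03 1.53] gap 20.65 j [ 0.01 -0.23  2.21 -0.28  0.39  1.93]
```

Emit:
carry_out --increments '[[[-0.6, 0.2, 0, 0, 0, 0], [-0.6, 0.2, 0, 0, 0, 0]]]'

```text
t: 17.88
position: [0.6158, 0.0497, 0.2207]
tcp_rot: [0.254, -0.605, 0.695, -0.293]
ft_force: [3.0, -1.4, 6.1]
finger_gap: 0.0205
```

```bash
python3 go.py
```

```text
t 17.88 dial mm [66.61 26.88 64.07] r 71.82 ang 21.98 world [0.6158 0.0497 0.2207] Fdial [ 6.11 -0.95  3.14] gap 20.52 j [ 0.01 -0.23  2.21 -0.28  0.39  1.94]
```

Emit:
carry_out --increments '[[[-0.6, 0.2, 0, 0, 0, 0], [-0.6, 0.2, 0, 0, 0, 0]]]'

```text
t: 18.05
position: [0.6158, 0.0498, 0.2206]
tcp_rot: [0.254, -0.605, 0.695, -0.293]
ft_force: [4.4, -3.7, 7.1]
finger_gap: 0.0212
```

```bash
python3 go.py
```

```text
t 18.05 dial mm [66.51 26.99 64.02] r 71.77 ang 22.09 world [0.6158 0.0498 0.2206] Fdial [ 8.05 -3.01  2.98] gap 21.21 j [ 0.01 -0.23  2.21 -0.29  0.39  1.94]
```

Emit:
carry_out --increments '[[[-0.6, 0.2, 0, 0, 0, 0], [-0.6, 0.2, 0, 0, 0, 0]]]'

```text
t: 18.22
position: [0.6158, 0.0499, 0.2206]
tcp_rot: [0.254, -0.605, 0.695, -0.294]
ft_force: [3.8, -7.5, 6.7]
finger_gap: 0.0209
```

```bash
python3 go.py
```

```text
t 18.22 dial mm [66.54 27.12 64.04] r 71.85 ang 22.17 world [0.6158 0.0499 0.2206] Fdial [ 7.77 -6.93  2.69] gap 20.85 j [ 0.01 -0.23  2.21 -0.29  0.39  1.95]
```

Emit:
carry_out --increments '[[[0.9, -0.8, 0, 0, 0, 0], [1.7, -1.6, 0, 0, 0, 0], [1.7, -1.6, 0, 0, 0, 0]]]' --grip_force 5

```text
t: 18.47
position: [0.6158, 0.0493, 0.2205]
tcp_rot: [0.254, -0.605, 0.696, -0.292]
ft_force: [0.9, 1.3, 5.9]
finger_gap: 0.0215
```

```bash
python3 go.py
```

```text
t 18.47 dial mm [66.55 26.51 63.89] r 71.64 ang 21.72 world [0.6158 0.0493 0.2205] Fdial [3.94 1.46 4.41] gap 21.46 j [ 0.01 -0.23  2.21 -0.28  0.39  1.93]
```

Emit:
carry_out --increments '[[[0, 0, 0, 0, 0, 0], [0, 0, 0, 0, 0, 0], [0, 0, 0, 0, 0, 0]]]' --hand 50

```text
t: 18.72
position: [0.6136, 0.0492, 0.2169]
tcp_rot: [0.251, -0.606, 0.697, -0.29]
ft_force: [0.1, 0.4, -0.3]
finger_gap: 0.0339
```

Emit:
carry_out --increments '[[[0, 0, -25, 0, 0, 0], [0, 0, -65, 0, 0, 0], [0, 0, -105, 0, 0, 0], [0, 0, -145, 0, 0, 0], [0, 0, -145, 0, 0, 0]]]'

```text
t: 19.13
position: [0.5117, 0.0647, 0.33]
tcp_rot: [0.258, -0.604, 0.694, -0.295]
ft_force: [-0.1, 0.2, 1.5]
finger_gap: 0.0491
```

```bash
python3 go.py;python3 look.py k1 top 250 170 100 100; python3 look.py k2 side 250 170 110 82
python3 - <<'E'
from h import *
for n in("top0","e1","h1","k1"):
    f=load(n+".npz")
    for (x0,y0,x1,y1),h,nm in(((285,180,308,208),.062,"crank"),((290,233,322,254),.034,"ring")):
        b=np.zeros((480,640),np.uint8); b[y0:y1,x0:x1]=f["pixels"][y0:y1,x0:x1].max(2)<32
        k,l,s,c=cv2.connectedComponentsWithStats(b)
        if k<2: continue
        i=1+np.argmax(s[1:,4]); q=todial(onplane(f,c[i],RD[:,2],D@RD[:,2]+h))[0]
        print(n,nm,c[i].round(1),s[i,4],"ang %.1f r %.1f"%(np.degrees(np.arctan2(q[1],q[0])),1e3*np.hypot(q[0],q[1])))
ims=[cv2.resize(load(n+".npz")["pixels"][205:235,285:320,::-1],None,fx=10,fy=10,interpolation=cv2.INTER_CUBIC) for n in("top0","k1")]
cv2.imwrite("pics/needle.png",np.hstack(ims))
E
```

```text
t 19.13 dial mm [ 43.18  27.44 213.97] r 51.16 ang 32.43 world [0.5117 0.0647 0.33  ] Fdial [0.79 0.16 1.28] gap 49.12 j [ 0.06 -0.68  2.3  -0.21  0.74  1.87]
6.0
7.2727272727272725
top0 crank [296.2 195. ] 135 ang 16.0 r 69.4
top0 ring [313.2 242.2] 51 ang -147.6 r 74.3
e1 crank [294.3 195.2] 137 ang 19.7 r 69.5
e1 ring [313.6 242.1] 48 ang -146.9 r 74.6
h1 crank [294.3 195.2] 137 ang 19.7 r 69.4
h1 ring [298.7 244.1] 48 ang -176.8 r 74.9
k1 crank [294.3 195.1] 130 ang 19.6 r 69.7
k1 ring [306.9 249.5] 193 ang -162.6 r 90.1
```

View pics/needle.png

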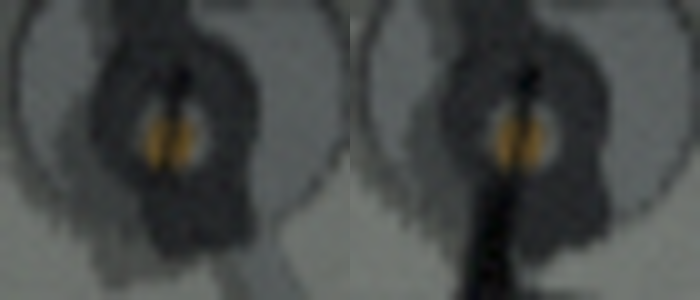

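View pics/k2.png

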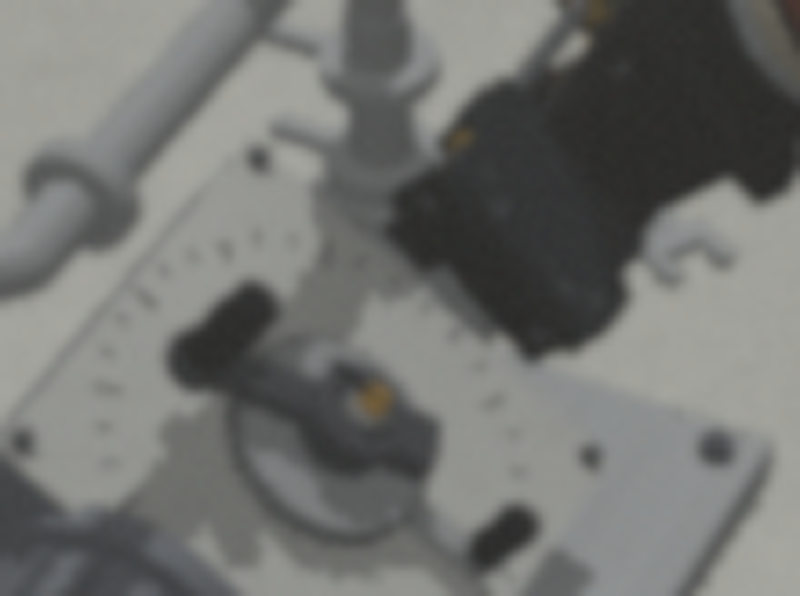

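Emit:
carry_out --increments '[[[0, 0, 0, 0, 0, 0], [0, 0, 0, 0, 0, 0], [0, 0, 0, 0, 0, 0]]]'

```text
t: 19.48
position: [0.5122, 0.0636, 0.3175]
tcp_rot: [0.251, -0.606, 0.697, -0.29]
ft_force: [-0.4, 0.2, 0.3]
finger_gap: 0.0499
```

```bash
python3 go.py
python3 - <<'E'
from station import *
close_job()
E
```

```text
t 19.48 dial mm [ 36.48  26.44 203.35] r 45.05 ang 35.93 world [0.5122 0.0636 0.3175] Fdial [-0.16  0.17  0.51] gap 49.88 j [ 0.06 -0.66  2.3  -0.21  0.74  1.87]
the job is handed in; nothing more can be done
```

The crank's free play is now about 10.3°, down from about 25°, and the job is handed in at about 19.5 s with the arm standing clear of everything.

- **First measurement:** I turned the crank clockwise to the bite and then back anticlockwise to the bite. The play came out at 24.9–25.2°. My first touch of the clockwise end reached about 12 N at the grip before I backed off and felt for it again in finer steps. That was the highest force on the crank, and the limit is about 20 N.
- **Adjustment:** I turned the ring about 30° clockwise. The arm position gave 29.7–30.1°, and the ring knob in the camera pictures gave 29.9°.
- **Check, clockwise and then back:** The play was about 10.3° at the start of the bite. Read under a few newtons of load it was 10.65°, and the first measurement less half the ring's turn gives about 10.1°. The anticlockwise end was within 0.1 mm at the grip of where it was before.
- **Needle and surroundings:** The needle looks the same in the before and after pictures. I kept clear of the things round the pump, but did not compare before and after pictures of them.

One check disagreed. Between the start and the end, the camera put the crank's turn at about 3.7°, while the arm position gave about 5.1°. The camera's error is 1–2° there, and I think closing the fingers nudged the crank at the first grasp. I relied on the arm readings for the play.

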